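Make up the pipe kit and the flange kit

TASK

Make up two kits from the stock on the bench. Blue tray: the brass elbow flat on the black mat, the roll of thread seal tape flat in the bare half. Yellow tray: the steel bolt standing upright on its head on the black mat, the washer stack flat in the bare half with the steel nut lying centred on top of it; leave the brass bolt and brass nut where they are.

Things in the scene. Friction and masses are not known exactly. Their poses are not given: they have to be found in the camera images.
- blue_tray: open kit tray of blue plastic, fixed; outside 96 (its x) x 220 (its y) x 15 mm high; walls and middle divider 4 mm thick. Two halves, each 88 (x) x 104 (y) mm inside, centred at y = +54 and -54 mm: the +y half has a black rubber mat (top 5 mm over the bench), the -y half is bare blue (floor 3 mm over the bench). Origin: centre of the underside. The mat may be at the near or the far end.
- yellow_tray: open kit tray of yellow plastic, fixed; outside 96 (its x) x 220 (its y) x 15 mm high; walls and middle divider 4 mm thick. Two halves, each 88 (x) x 104 (y) mm inside, centred at y = +54 and -54 mm: the +y half has a black rubber mat (top 5 mm over the bench), the -y half is bare yellow (floor 3 mm over the bench). Origin: centre of the underside. The mat may be at the near or the far end.
- elbow: brass pipe elbow lying flat, 47 (its x) x 40 (its y) x 23 mm high. Origin: centre of its underside, z up. For contact it is a block of that size: grip it across y (40 mm) or x (47 mm). About 80 g.
- sealing_tape: roll of thread seal tape lying flat: blue spool with white tape, 52 mm across, 16 mm high. Origin: centre of its underside, z up. Acts as a solid disc; about 30 g.
- steel_bolt: bright grey steel hex bolt standing upright on its head, thread up, 64 mm high; head 22 x 26 mm and 9 mm high, shank 14 mm thick from there up. Origin: centre of its underside, z up. Grip it by the shank; about 70 g.
- steel_nut: bright grey steel hex nut lying flat, 19 mm across flats (its x), 22 mm (its y), 10 mm high. Origin: centre of its underside, z up. For contact it is a block of that size; about 30 g.
- washer_stack: four grey steel washers in a stack that holds together as one piece, 30 to 32 mm across, 10 mm high, flat on top. Origin: centre of its underside, z up. About 30 g.
- brass_bolt: brass (tan yellow) hex bolt standing on its head, otherwise the same size as the steel one (64 mm high, head 26 mm). Origin: centre of its underside, z up. Not wanted; stays where it is.
- brass_nut: brass (tan yellow) hex nut lying flat, otherwise the same as the steel one (22 mm, 10 mm high). Origin: centre of its underside, z up. Not wanted; stays where it is.
- hose_point (a point): point on a fixed red air hose that hangs across the bench right of the work (y -0.21 to -0.28), rising from z = 0.1 at x = 0.2 to z = 0.36 at x = 0.6. The arm may start to its right, all work is left of it: first pass over it, TCP above 0.42 m. Also keep wrist and gripper clear of the pipework behind: a handwheel reaches out to x = 0.60 at y 0.12 to 0.19, z 0.23 to 0.31.

How it is judged:
By the outcome, as a careful person would: the job done as asked, in the order asked, and still so for the second after the job is handed in, with the robot touching nothing.
It also fails if it takes over 144 s, if anything falls off the work surface, if the arm or the gripper's body presses on something with over 40 N, if the wrist force passes 120 N, or if a joint passes its speed limit or range.

ROBOT

A 7-joint arm with a two-finger parallel gripper is mounted at the origin on a cart in front of the work surface, level with it; the furniture and walls round the work are solid. World frame = base frame: x ahead of the robot, y to its left, z up, the work surface at z = 0. Lengths are in mm, angles in rad, forces in N, time in s.
With the tool pointing down it reaches from about 425 to 975 mm from the base axis. Payload 16.7 kg.
Tool frame: the origin (TCP) lies between the finger pads, 19 mm behind the fingertips; this is the grasp point; z points along the fingers, y is the direction in which the jaws open and shut (so a half turn about z gives the same grasp; the last joint's range is limited). The gripper opens to 85 mm and grips with 20 to 120 N. Pads are 22 mm wide; open, the fingers measure 114 mm over their backs; the gripper's body (76 mm by 85 mm) begins 54 mm behind the grasp point. The pads swing forward as they close: fully open they stand 13 mm farther back than shut.
Start: joints at [1.153, 0.426, 0.074, 1.606, -0.034, 1.111, -0.067], TCP at [178.581, -650.912, 250.002] pointing down, gripper open.
Joint ranges: [-2.85, 2.85], [-0.5, 2.14], [-1.23, 1.37], [0.21, 2.46], [-1.02, 4.16], [0.16, 2.05], [-2.73, 2.73]. Speed limits (rad/s): [1.89, 1.89, 2.39, 2.39, 3.01, 3.01, 3.01].

INTERFACE

Orientations are given as a unit quaternion [x, y, z, w].
In Python, from plant import r, optics, ticket gives the robot as it stands.
- The arm moves only by the tool servo_tool, never from a script. Its argument "plan" is a list of rows, each an object of numbers: "dx", "dy", "dz": the shift along the tool's x, y, z in m; "rx", "ry", "rz": the turn, a rotation vector about the tool's x, y, z in rad; "gripper": the opening, from 0 (shut) to 1 (fully open). A call has 1 to 20 rows; each row shifts and turns the commanded pose from where the row before left it, along the tool's axes as they then stand; what a row does not reach is not made up. A row lasts 1/10 s, in which the tool goes at most 50 mm and 8.59 degrees, less where a joint would pass 70% of its speed; a pose out of reach is approached as far as the arm can. A call with a gripper value outside its range is refused whole. The fingers move at their own pace and stop on an object; "force" is the grip in N (left out, the last holds). Time passes only in rows, so rows that do not move let the fingers close. It gives the time, the measured TCP pose, the force and the opening at its end, in the units of the state.
- r.sense(): the state, without advancing time (a new reading comes with each control period).
- optics.camera(name): name is "side" or "top"; returns a dict with "frame" (400x640x3 uint8, red, green, blue), "K" (3x3 intrinsics, pixels), "R" (3x3) and "t" (3): a world point X has camera coordinates R X + t. Camera axes: x right, y down, z forward; pixel columns grow to the right and rows downward; lengths in mm; the calibration is good to about 2 mm. A picture is of the moment at which its call begins. There is no depth.
- ticket.job_done(): hands the job in, once; it reports no verdict.
The state is a dict: "time": time; "joint_pos": joint angles; "qvel": joint speeds; "tau": joint torques, N m; "tcp_pos": TCP position; "tool_rot": TCP orientation; "force": force on the tool from outside, world axes, zero at the start; "ft_torque": the same for the moment, N m; "opening": finger opening in mm.
Only numpy, scipy, OpenCV 4.12 (cv2) and the standard library are available. Lean on these libraries where they do the work, as an engineer would, in place of code of your own. Each camera call takes 0.05 s, during which the arm holds its last target. There are 200 camera calls.

## Working session

There is one attempt and no reset: what is moved stays moved. The work goes in short steps, Python scripts to look and compute and a tool call to move; the robot and the scene stay as the last step left them, time stands still between calls to the robot, and variables do not carry over. Pictures are saved under pics/ and viewed, about 12 in all and at most 16, crops included, and the job is handed in when it is done.

Besides the shell and the picture viewer there is one more tool, called in YAML: its name, and indented under it one key for each argument. servo_tool: Moves the arm, as the interface text tells. Its arguments: {"type":"object","properties":{"plan":{"type":"array","items":{"type":"object","properties":{"dx":{"type":"number"},"dy":{"type":"number"},"dz":{"type":"number"},"rx":{"type":"number"},"ry":{"type":"number"},"rz":{"type":"number"},"gripper":{"type":"number"}}}},"force":{"type":"number"}},"required":["plan"]}

```bash
mkdir -p pics; ls
python3 - <<'E'
from plant import r, optics
import cv2
s=r.sense(); print({k:s[k] for k in('time','tcp_pos','tool_rot','opening','force')})
for n in('top','side'):
    c=optics.camera(n); cv2.imwrite(f'pics/{n}0.png',c['frame'][:,:,::-1]); print(n,c['K'],c['R'],c['t'])
E
```

```text
pics
{'time': 0.0, 'tcp_pos': array([ 178.46939882, -650.56746083,  249.30763715]), 'tool_rot': array([ 9.91050901e-01,  1.33482933e-01, -1.33707813e-04, -6.33052012e-04]), 'opening': 85.37305952337059, 'force': array([0.42218233, 0.31284867, 0.29178291])}
top [[392.53387698   0.         313.13856493]
 [  0.         392.53387698 199.8081891 ]
 [  0.           0.           1.        ]] [[-0.01848848 -0.99949278  0.02593007]
 [-0.98578153  0.01389048 -0.16745693]
 [ 0.16701181 -0.02865741 -0.98553833]] [  75.23034411  469.05826939 1285.83732288]
side [[398.28523705   0.         316.56288888]
 [  0.         398.28523705 191.92861234]
 [  0.           0.           1.        ]] [[ 0.76409899 -0.64499533 -0.01156529]
 [-0.55758416 -0.65131819 -0.51466933]
 [ 0.32442663  0.39970694 -0.85731075]] [-265.03447827  416.69796319 1185.57291807]
```

View pics/top0.png

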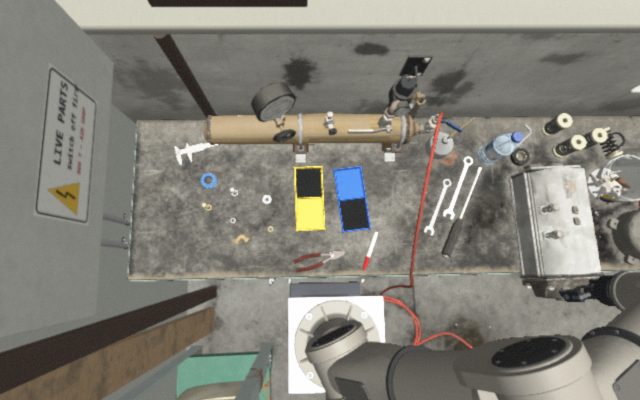

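View pics/side0.png

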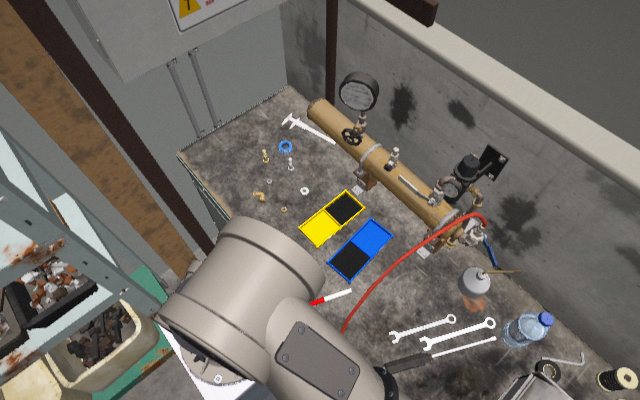

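The top view shows the tape at about (209,181), a washer at (267,199), the elbow at (241,239), and the trays at (309,199) and (351,199). Bolts and nuts are small, so I'll zoom in.

```bash
cat > h.py <<'E'
import numpy as np, cv2
from plant import r, optics
def ray(c,u,v,z):
    d=c['R'].T@np.linalg.solve(c['K'],[u,v,1.]); o=-c['R'].T@c['t']
    return (o+d*(z-o[2])/d[2])[:2]
def proj(c,X):
    p=c['K']@(c['R']@np.asarray(X,float)+c['t']); return p[:2]/p[2]
def crop(c,x0,y0,w,h,k,name):
    f=c['frame'][y0:y0+h,x0:x0+w,::-1]; cv2.imwrite(name,cv2.resize(f,None,fx=k,fy=k,interpolation=cv2.INTER_CUBIC))
E
python3 - <<'E'
from h import *
t=optics.camera('top'); s=optics.camera('side')
a=cv2.resize(t['frame'][165:250,190:290,::-1],None,fx=7,fy=7,interpolation=cv2.INTER_CUBIC)
cv2.imwrite('pics/a.png',a)
crop(s,235,130,160,120,5,'pics/b.png')
# trays
hsv=cv2.cvtColor(t['frame'],cv2.COLOR_RGB2HSV)
for n,lo,hi in(('yellow',(22,150,120),(35,255,255)),('blue',(100,150,100),(125,255,255))):
    m=cv2.inRange(hsv,lo,hi); m[:,:285]=0; m[:,380:]=0; m[:160]=0; m[240:]=0
    p=cv2.findNonZero(m); rect=cv2.minAreaRect(p); b=cv2.boxPoints(rect)
    q=np.array([ray(t,*x,15) for x in b+0.0]); print(n,b.round(1).tolist(),q.round(),q.mean(0))
for n,u,v,z in(('tape',209,181,16),('washer',267,199,10),('elbow',241,239,12),('b1',235,192,30),('b2',207,206,30),('n1',233,220.5,10),('n2',270,229,10)): print(n,ray(t,u,v,z))
E
```

```text
yellow [[293.79998779296875, 167.3000030517578], [321.3999938964844, 166.10000610351562], [324.0, 229.0], [296.3999938964844, 230.10000610351562]] [[590. 132.]
 [593.  36.]
 [373.  32.]
 [371. 125.]] [481.83443838  81.25308545]
blue [[332.8999938964844, 169.1999969482422], [360.3999938964844, 165.10000610351562], [369.6000061035156, 227.89999389648438], [342.1000061035156, 232.0]] [[ 582.   -4.]
 [ 595. -101.]
 [ 374. -124.]
 [ 362.  -30.]] [478.29121488 -64.5040774 ]
tape [544.63935728 423.64856252]
washer [480.11971772 225.37253085]
elbow [344.23499539 312.38937939]
b1 [502.25317907 331.77157438]
b2 [455.58802087 424.77038913]
n1 [407.57376602 340.53225673]
n2 [376.61541633 215.09821751]
```

View pics/a.png

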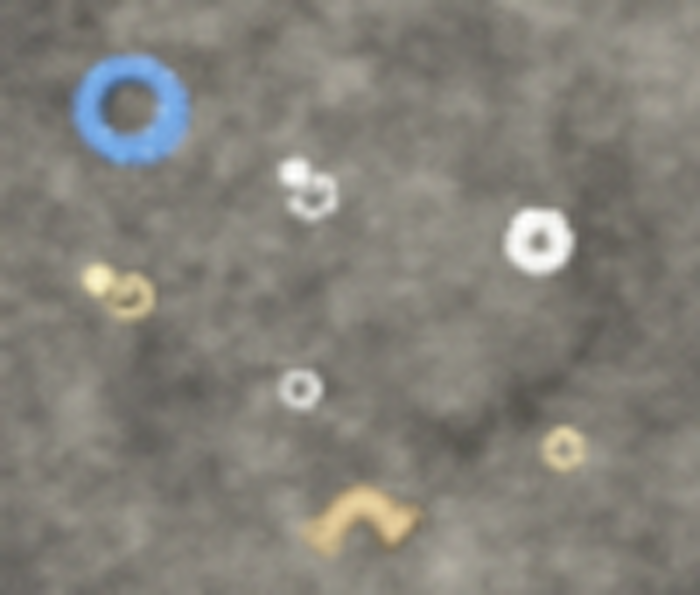

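View pics/b.png

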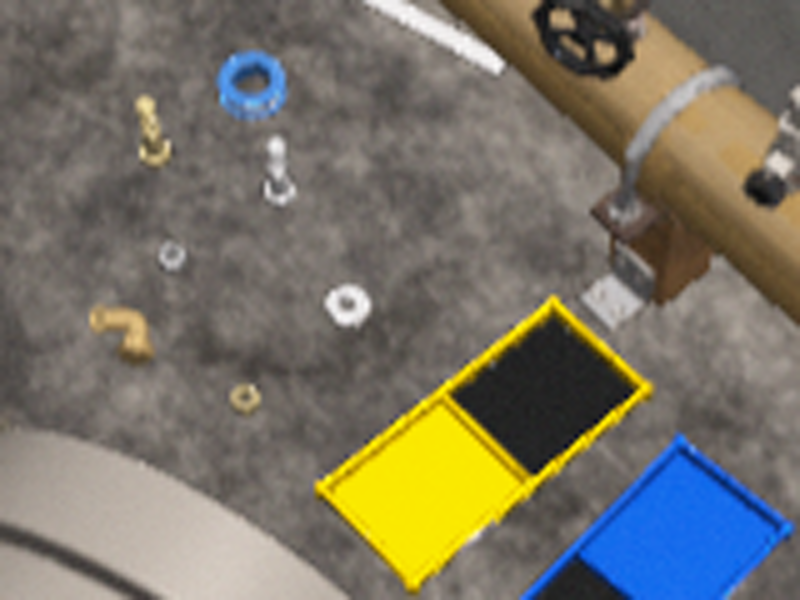

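Both views show: steel bolt near the tape (top crop 312,195), brass bolt at the far left (130,296), steel nut (301,389), brass nut (564,449), washer stack (539,241). The yellow mat is at the far end and the blue mat is near. Now the numbers from both cameras.

Run:
```python
from h import *
t=optics.camera('top'); s=optics.camera('side')
k=8
def ell(c,x,y,z,f,rad=45):
    # weighted blob near predicted point; f: weight image
    u,v=proj(c,[x,y,z]); x0,y0=int(u-11),int(v-11)
    return x0,y0
def blobs(c,box,lab):
    x0,y0,x1,y1=box; im=c['frame'][y0:y1,x0:x1]
    im=cv2.resize(im,None,fx=k,fy=k,interpolation=cv2.INTER_CUBIC); lab_=cv2.cvtColor(im,cv2.COLOR_RGB2LAB).astype(int)
    b=lab_[...,2]-128; L=lab_[...,0]
    for nm,m in(('brass',b>22),('blue',b<-15),('white',(L>165)&(abs(b)<12))):
        n,_,st,ce=cv2.connectedComponentsWithStats(m.astype(np.uint8))
        for i in range(1,n):
            if st[i,4]>3*k*k:
                bx=st[i,:4]/k; uv=[x0+bx[0]+bx[2]/2-.5,y0+bx[1]+bx[3]/2-.5]
                print(lab,nm,'ctr',np.round(uv,1),'wh',bx[2:].round(1),'z10',ray(c,*uv,10).round(),'z9',ray(c,*uv,9).round(),'z64',ray(c,*uv,64).round())
blobs(t,(190,165,290,250),'T')
blobs(s,(240,135,315,217),'S')
c1=cv2.resize(t['frame'][230:250,228:256,::-1],None,fx=20,fy=20,interpolation=cv2.INTER_CUBIC)
c2=cv2.resize(s['frame'][186:206,248:276,::-1],None,fx=20,fy=20,interpolation=cv2.INTER_CUBIC)
# block rectangle hypotheses not drawn; draw 20mm world axes at elbow centre
for c,im,o in((t,c1,(228,230)),(s,c2,(248,186))):
    P=lambda X:tuple(int(a) for a in (proj(c,X)-o+.5)*20)
    for X,col in(((365,310,12),(0,0,255)),((345,330,12),(0,255,0))): cv2.line(im,P((345,310,12)),P(X),col,1)
cv2.imwrite('pics/e.png',np.vstack([c1,c2])[:, :])
```

```text
T brass ctr [204.2 204.6] wh [4.5 3.5] z10 [464. 439.] z9 [464. 439.] z64 [455. 426.]
T brass ctr [241.2 238.8] wh [15.1  9. ] z10 [345. 312.] z9 [345. 312.] z64 [341. 304.]
T blue ctr [208.2 180.2] wh [16.6 15.5] z10 [549. 428.] z9 [549. 428.] z64 [537. 415.]
T white ctr [238.7 175.9] wh [4.4 3.9] z10 [563. 323.] z9 [563. 323.] z64 [550. 315.]
T white ctr [233.5 191.3] wh [9.  9.9] z10 [509. 340.] z9 [509. 341.] z64 [498. 331.]
T white ctr [266.4 199.1] wh [10.1  9.9] z10 [480. 227.] z9 [480. 227.] z64 [471. 222.]
T white ctr [232.3 220.1] wh [6.6 6. ] z10 [409. 343.] z9 [409. 343.] z64 [402. 333.]
T white ctr [253.5 245.9] wh [4.8 5.1] z10 [320. 271.] z9 [320. 271.] z64 [317. 264.]
S brass ctr [264.1 153.5] wh [4.5 9. ] z10 [470. 454.] z9 [470. 454.] z64 [451. 417.]
S brass ctr [265.5 160.3] wh [5.8 4.1] z10 [455. 425.] z9 [455. 425.] z64 [437. 389.]
S brass ctr [258.8 196. ] wh [12.6 10. ] z10 [344. 315.] z9 [345. 315.] z64 [331. 284.]
S brass ctr [282.8 208.9] wh [3.5 4.1] z10 [377. 218.] z9 [377. 219.] z64 [363. 192.]
S brass ctr [284.8 209.9] wh [3.2 3.9] z10 [380. 210.] z9 [380. 211.] z64 [365. 185.]
S brass ctr [312.6 214.8] wh [3.9 3.4] z10 [441. 133.] z9 [442. 133.] z64 [424. 111.]
S blue ctr [284.8 146.5] wh [14.2 14. ] z10 [549. 429.] z9 [550. 430.] z64 [527. 393.]
S white ctr [289.7 161.1] wh [3.6 8.8] z10 [521. 363.] z9 [522. 363.] z64 [500. 330.]
S white ctr [290.6 167.9] wh [6.2 4.9] z10 [505. 336.] z9 [505. 337.] z64 [485. 305.]
S white ctr [268.9 180.8] wh [4.9 4.8] z10 [410. 343.] z9 [410. 344.] z64 [394. 311.]
S white ctr [304.1 190.5] wh [9.2 8.2] z10 [481. 228.] z9 [481. 228.] z64 [462. 201.]
```

```bash
python3 -c "
import cv2,numpy as np;a=cv2.imread('pics/e.png');h=a.shape[0]//2;cv2.imwrite('pics/e.png',cv2.resize(np.hstack([a[:h],a[h:]]),None,fx=.7,fy=.7))"
```

```text
(no output)
```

View pics/e.png

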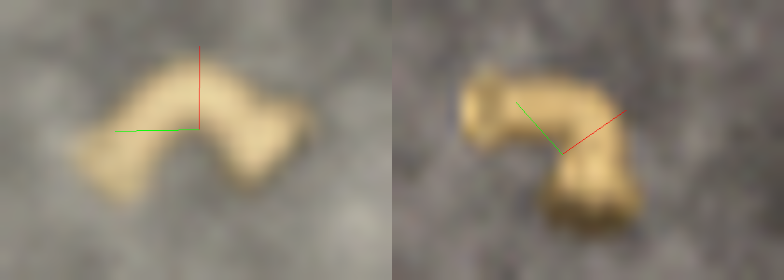

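servo_tool:
  plan:
    - {"dz": -0.05, "gripper": 1}
    - {"dz": -0.05}
    - {"dz": -0.05}
    - {"dz": -0.05}
    - {"dz": -0.02, "rz": 0.14}
    - {"rz": 0.128}
  force: 40

```text
$.plan[0]: bad value
```

The elbow's arms point roughly along 140° and 231°, with the bend towards +x. I'll raise the arm without the gripper value, then fit the elbow's silhouette.

servo_tool:
  plan:
    - {"dz": -0.05}
    - {"dz": -0.05}
    - {"dz": -0.05}
    - {"dz": -0.05}
    - {"dz": -0.02, "rz": 0.14}
    - {"rz": 0.128}
  force: 40

```text
$.plan[0]: bad value
```

Run:
```python
from h import *
from scipy.optimize import minimize
t=optics.camera('top'); s=optics.camera('side'); k=8
obs=[]
for c,(x0,y0,x1,y1) in((t,(228,230,256,250)),(s,(246,184,274,208))):
    im=cv2.resize(c['frame'][y0:y1,x0:x1],None,fx=k,fy=k,interpolation=cv2.INTER_CUBIC)
    b=cv2.cvtColor(im,cv2.COLOR_RGB2LAB)[...,2].astype(int)-128; m=(b>19)
    n,l,st,_=cv2.connectedComponentsWithStats(m.astype(np.uint8)); m=l==1+np.argmax(st[1:,4]); obs.append((c,x0,y0,m))
ph=np.linspace(0,2*np.pi,24,endpoint=False)
def hull(c,x0,y0,p0,d,a,b,rad,shape):
    n=np.array([-d[1],d[0],0]); pts=[p0+d*e+rad*(np.cos(q)*n+np.sin(q)*np.array([0,0,1])) for e in(a,b) for q in ph]
    uv=np.array([proj(c,p) for p in pts])-[x0,y0]; uv=((uv+.5)*k).astype(np.float32)
    im=np.zeros(shape,np.uint8); cv2.fillConvexPoly(im,cv2.convexHull(uv).astype(np.int32),1); return im>0
def cost(v):
    x,y,th,lA,lB,rt=v; e=0; p0=np.array([x,y,11.5])
    for c,x0,y0,m in obs:
        M=np.zeros(m.shape,bool)
        for ang,l in((th,lA),(th+np.pi/2,lB)):
            d=np.array([np.cos(ang),np.sin(ang),0])
            M|=hull(c,x0,y0,p0,d,-rt*.4,l,rt,m.shape)|hull(c,x0,y0,p0,d,l-7,l,11.5,m.shape)
        e+=(M^m).sum()/m.sum()
    return e
best=min((minimize(cost,[355,310,th,28,28,9],method='Nelder-Mead',options=dict(initial_simplex=None,maxiter=500)) for th in(2.2,2.45,2.7)),key=lambda q:q.fun)
print(best.fun,best.x)
x,y,th,lA,lB,rt=best.x
print('extents',lA+11.5,lB+11.5)
A=np.array([np.cos(th),np.sin(th)]);B=np.array([-A[1],A[0]])
print('aligned box centre',np.array([x,y])+A*(lA-11.5)/2+B*(lB-11.5)/2)
D=(A+B)/2**.5; print('bbox dirs',np.degrees(th),np.degrees(th)+90)
for n,uh,ut in(('steel bolt',(234.1,192.4),(231.5,189.1)),('brass bolt',(208.1,206.8),(203.4,204.4))): print(n,ray(t,*uh,9),ray(t,*ut,64))
print('steel bolt side tip/head',ray(s,235+277/5-.5,130+144/5-.5,64),ray(s,235+280/5-.5,130+188/5-.5,9))
q=r.sense(); print(q['joint_pos'].round(2),q['tcp_pos'],q['tool_rot'].round(3))
```

```text
0.5214046811710007 [357.65675377 314.27490702   2.47959438  30.83342528  27.77481833
   6.96287604]
extents 42.33342527580717 39.27481832754621
aligned box centre [345.02996594 313.79847219]
bbox dirs 142.070293048802 232.070293048802
steel bolt [504.94025608 338.45077072] [505.61537912 337.57179546]
brass bolt [456.06947599 426.0677611 ] [455.72046303 428.36868524]
steel bolt side tip/head [508.76204248 339.21215182] [507.28828778 339.87140592]
[ 1.15  0.43  0.07  1.61 -0.03  1.11 -0.07] [ 178.58964687 -650.87347073  249.90500593] [ 0.991  0.133 -0.    -0.   ]
```

servo_tool:
  plan:
    - {"dx": 0, "dy": 0, "dz": -0.045, "rx": 0, "ry": 0, "rz": 0, "gripper": 1}
  force: 40

```text
time: 0.5
tcp_pos: [178.0, -648.6, 289.8]
tool_rot: [0.991, 0.134, -0.001, -0.005]
force: [0.4, 0.1, -0.2]
opening: 85.4
```

servo_tool:
  plan:
    - {"dz": -0.045}
    - {"dz": -0.045}
    - {"dz": -0.045}
    - {"dz": -0.045, "rz": 0.134}
    - {"rz": 0.134}

```text
$.plan[0]: bad value
```

Rows seem to need every key.

servo_tool:
  plan:
    - {"dx": 0, "dy": 0, "dz": -0.05, "rx": 0, "ry": 0, "rz": 0, "gripper": 1}
    - {"dx": 0, "dy": 0, "dz": -0.05, "rx": 0, "ry": 0, "rz": 0, "gripper": 1}
    - {"dx": 0, "dy": 0, "dz": -0.05, "rx": 0, "ry": 0, "rz": 0, "gripper": 1}
    - {"dx": 0, "dy": 0, "dz": -0.025, "rx": 0, "ry": 0, "rz": 0.134, "gripper": 1}
    - {"dx": 0, "dy": 0, "dz": 0, "rx": 0, "ry": 0, "rz": 0.134, "gripper": 1}
    - {"dx": 0, "dy": 0, "dz": 0, "rx": 0, "ry": 0, "rz": 0, "gripper": 1}

```text
time: 1.1
tcp_pos: [178.6, -651.0, 470.7]
tool_rot: [1.0, -0.001, 0.0, 0.001]
force: [-0.0, 0.0, -0.0]
opening: 85.2
```

```bash
python3 -c "
from plant import r
q=r.sense(); print(q['joint_pos'].round(2),q['tcp_pos'],q['tool_rot'].round(4))"
```

```text
[ 1.11  0.33  0.14  1.29 -0.04  1.53 -0.33] [ 178.6017932  -650.98393456  470.69300198] [ 1.0e+00 -1.4e-03  2.0e-04  5.0e-04]
```

servo_tool:
  plan:
    - {"dx": 0.038, "dy": -0.028, "dz": 0, "rx": 0, "ry": 0, "rz": 0, "gripper": 1}
    - {"dx": 0.038, "dy": -0.028, "dz": 0, "rx": 0, "ry": 0, "rz": 0, "gripper": 1}
    - {"dx": 0.038, "dy": -0.028, "dz": 0, "rx": 0, "ry": 0, "rz": 0, "gripper": 1}
    - {"dx": 0.038, "dy": -0.028, "dz": 0, "rx": 0, "ry": 0, "rz": 0, "gripper": 1}
    - {"dx": 0.038, "dy": -0.028, "dz": 0, "rx": 0, "ry": 0, "rz": 0, "gripper": 1}
    - {"dx": 0.038, "dy": -0.028, "dz": 0, "rx": 0, "ry": 0, "rz": 0, "gripper": 1}
    - {"dx": 0.038, "dy": -0.028, "dz": 0, "rx": 0, "ry": 0, "rz": 0, "gripper": 1}
    - {"dx": 0.01, "dy": -0.043, "dz": 0, "rx": 0, "ry": 0, "rz": 0, "gripper": 1}
    - {"dx": 0.01, "dy": -0.043, "dz": 0, "rx": 0, "ry": 0, "rz": 0, "gripper": 1}
    - {"dx": 0.01, "dy": -0.043, "dz": 0, "rx": 0, "ry": 0, "rz": 0, "gripper": 1}
    - {"dx": 0.01, "dy": -0.043, "dz": 0, "rx": 0, "ry": 0, "rz": 0, "gripper": 1}
    - {"dx": 0.01, "dy": -0.043, "dz": 0, "rx": 0, "ry": 0, "rz": 0, "gripper": 1}
    - {"dx": 0.01, "dy": -0.043, "dz": 0, "rx": 0, "ry": 0, "rz": 0, "gripper": 1}
    - {"dx": 0, "dy": -0.043, "dz": 0, "rx": 0, "ry": 0, "rz": 0, "gripper": 1}
    - {"dx": 0, "dy": -0.043, "dz": 0, "rx": 0, "ry": 0, "rz": 0, "gripper": 1}
    - {"dx": 0, "dy": 0, "dz": 0, "rx": 0, "ry": 0, "rz": 0, "gripper": 1}

```text
time: 2.7
tcp_pos: [504.7, -104.9, 469.8]
tool_rot: [1.0, 0.006, -0.0, -0.001]
force: [-0.4, -1.0, 0.7]
opening: 85.5
```

```bash
cat > st.py <<'E'
from plant import r
q=r.sense(); print(q['joint_pos'].round(2),q['tcp_pos'].round(1),q['tool_rot'].round(4),q['opening'],q['time'])
E
python3 st.py
```

```text
[ 0.35  0.05 -0.28  1.62  0.01  1.48 -1.49] [ 504.7 -104.9  469.8] [ 1.e+00  6.e-03 -1.e-04 -6.e-04] 85.49902321099263 2.7
```

servo_tool:
  plan:
    - {"dx": -0.016, "dy": -0.042, "dz": 0, "rx": 0, "ry": 0, "rz": 0, "gripper": 1}
    - {"dx": -0.016, "dy": -0.042, "dz": 0, "rx": 0, "ry": 0, "rz": 0, "gripper": 1}
    - {"dx": -0.016, "dy": -0.042, "dz": 0, "rx": 0, "ry": 0, "rz": 0, "gripper": 1}
    - {"dx": -0.016, "dy": -0.042, "dz": 0, "rx": 0, "ry": 0, "rz": 0, "gripper": 1}
    - {"dx": -0.016, "dy": -0.042, "dz": 0, "rx": 0, "ry": 0, "rz": 0, "gripper": 1}
    - {"dx": -0.016, "dy": -0.042, "dz": 0, "rx": 0, "ry": 0, "rz": 0, "gripper": 1}
    - {"dx": -0.016, "dy": -0.042, "dz": 0, "rx": 0, "ry": 0, "rz": 0, "gripper": 1}
    - {"dx": -0.016, "dy": -0.042, "dz": 0, "rx": 0, "ry": 0, "rz": 0, "gripper": 1}
    - {"dx": -0.016, "dy": -0.042, "dz": 0, "rx": 0, "ry": 0, "rz": 0, "gripper": 1}
    - {"dx": -0.016, "dy": -0.042, "dz": 0, "rx": 0, "ry": 0, "rz": 0, "gripper": 1}
    - {"dx": 0, "dy": 0, "dz": 0.02, "rx": 0, "ry": 0, "rz": -0.146, "gripper": 1}
    - {"dx": 0, "dy": 0, "dz": 0.02, "rx": 0, "ry": 0, "rz": -0.146, "gripper": 1}
    - {"dx": 0, "dy": 0, "dz": 0.02, "rx": 0, "ry": 0, "rz": -0.146, "gripper": 1}
    - {"dx": 0, "dy": 0, "dz": 0.02, "rx": 0, "ry": 0, "rz": -0.146, "gripper": 1}
    - {"dx": 0, "dy": 0, "dz": 0.02, "rx": 0, "ry": 0, "rz": -0.146, "gripper": 1}
    - {"dx": 0, "dy": 0, "dz": 0.02, "rx": 0, "ry": 0, "rz": -0.146, "gripper": 1}
    - {"dx": 0, "dy": 0, "dz": 0.02, "rx": 0, "ry": 0, "rz": -0.146, "gripper": 1}
    - {"dx": 0, "dy": 0, "dz": 0.02, "rx": 0, "ry": 0, "rz": -0.146, "gripper": 1}
    - {"dx": 0, "dy": 0, "dz": 0.02, "rx": 0, "ry": 0, "rz": -0.146, "gripper": 1}
    - {"dx": 0, "dy": 0, "dz": 0.02, "rx": 0, "ry": 0, "rz": -0.146, "gripper": 1}

```text
time: 4.7
tcp_pos: [344.6, 308.5, 268.7]
tool_rot: [0.742, 0.671, -0.0, 0.0]
force: [0.4, -0.1, 0.3]
opening: 85.4
```

servo_tool:
  plan:
    - {"dx": 0, "dy": 0, "dz": 0.02, "rx": 0, "ry": 0, "rz": -0.146, "gripper": 1}
    - {"dx": 0, "dy": 0, "dz": 0.02, "rx": 0, "ry": 0, "rz": -0.146, "gripper": 1}
    - {"dx": 0, "dy": 0, "dz": 0.02, "rx": 0, "ry": 0, "rz": -0.146, "gripper": 1}
    - {"dx": 0, "dy": 0, "dz": 0.02, "rx": 0, "ry": 0, "rz": -0.146, "gripper": 1}
    - {"dx": 0, "dy": 0, "dz": 0.02, "rx": 0, "ry": 0, "rz": -0.146, "gripper": 1}
    - {"dx": 0, "dy": 0, "dz": 0.02, "rx": 0, "ry": 0, "rz": -0.146, "gripper": 1}
    - {"dx": 0, "dy": 0, "dz": 0.02, "rx": 0, "ry": 0, "rz": -0.146, "gripper": 1}
    - {"dx": 0, "dy": 0, "dz": 0, "rx": 0, "ry": 0, "rz": 0, "gripper": 1}

```text
time: 5.5
tcp_pos: [343.6, 307.7, 127.8]
tool_rot: [0.321, 0.947, -0.002, -0.002]
force: [0.0, -0.1, 0.5]
opening: 85.8
```

```bash
python3 st.py
cat > go.py <<'E'
import sys; from h import *
from scipy.spatial.transform import Rotation as Ro
# usage: x y z yawdeg : tool-frame shift from here BEFORE turning, AFTER turning, and rz
q=r.sense(); R=Ro.from_quat(q['tool_rot']).as_matrix(); x,y,z,yaw=map(float,sys.argv[1:5])
cur=np.degrees(np.arctan2(R[1,0],R[0,0])); d=(np.array([x,y,z])-q['tcp_pos'])/1000
Rt=Ro.from_euler('z',yaw,degrees=True).as_matrix()@np.diag([1,-1,-1.])
print('t',round(q['time'],1),'tcp',q['tcp_pos'].round(1),'yaw',cur.round(2),'open',round(q['opening'],1),'tilt',R[2].round(4),'q',q['joint_pos'].round(2))
print('before',(R.T@d).round(4),'after',(Rt.T@d).round(4),'rz',round(float(-np.radians((yaw-cur+180)%360-180)),3))
E
python3 go.py 345 314 25 142
```

```text
[-0.07  0.38 -0.93  2.14  0.42  0.82 -0.34] [343.6 307.7 127.8] [ 0.3208  0.9471 -0.0015 -0.0016] 85.77344020371801 5.5
t 5.5 tcp [343.6 307.7 127.8] yaw 142.57 open 85.8 tilt [ 0.0021 -0.004  -1.    ] q [-0.07  0.38 -0.93  2.14  0.42  0.82 -0.34]
before [0.0025 0.0062 0.1028] after [0.0028 0.0058 0.1028] rz 0.01
```

servo_tool:
  plan:
    - {"dx": 0.0025, "dy": 0.006, "dz": 0.025, "rx": 0, "ry": 0, "rz": 0, "gripper": 1}
    - {"dx": 0, "dy": 0, "dz": 0.025, "rx": 0, "ry": 0, "rz": 0, "gripper": 1}
    - {"dx": 0, "dy": 0, "dz": 0.025, "rx": 0, "ry": 0, "rz": 0, "gripper": 1}
    - {"dx": 0, "dy": 0, "dz": 0.015, "rx": 0, "ry": 0, "rz": 0, "gripper": 1}
    - {"dx": 0, "dy": 0, "dz": 0.011, "rx": 0, "ry": 0, "rz": 0, "gripper": 1}
    - {"dx": 0, "dy": 0, "dz": 0, "rx": 0, "ry": 0, "rz": 0, "gripper": 1}
    - {"dx": 0, "dy": 0, "dz": 0, "rx": 0, "ry": 0, "rz": 0, "gripper": 0}
    - {"dx": 0, "dy": 0, "dz": 0, "rx": 0, "ry": 0, "rz": 0, "gripper": 0}
    - {"dx": 0, "dy": 0, "dz": 0, "rx": 0, "ry": 0, "rz": 0, "gripper": 0}
    - {"dx": 0, "dy": 0, "dz": 0, "rx": 0, "ry": 0, "rz": 0, "gripper": 0}
    - {"dx": 0, "dy": 0, "dz": 0, "rx": 0, "ry": 0, "rz": 0, "gripper": 0}
    - {"dx": 0, "dy": 0, "dz": 0, "rx": 0, "ry": 0, "rz": 0, "gripper": 0}
    - {"dx": 0, "dy": 0, "dz": 0, "rx": 0, "ry": 0, "rz": 0, "gripper": 0}
    - {"dx": 0, "dy": 0, "dz": 0, "rx": 0, "ry": 0, "rz": 0, "gripper": 0}
  force: 40

```text
time: 6.9
tcp_pos: [347.0, 315.4, 29.8]
tool_rot: [0.324, 0.946, 0.0, 0.0]
force: [-1.7, -1.3, 10.8]
opening: 38.4
```

```bash
python3 go.py 424.5 -70.5 125 90
```

```text
t 6.9 tcp [347.  315.4  29.8] yaw 142.16 open 38.4 tilt [-7.e-04  8.e-04 -1.e+00] q [-0.24  0.55 -0.77  2.18  0.64  0.65 -0.55]
before [-0.298  -0.2572 -0.0952] after [-0.3859  0.0775 -0.0952] rz 0.91
```

servo_tool:
  plan:
    - {"dx": 0, "dy": 0, "dz": -0.01, "rx": 0, "ry": 0, "rz": 0, "gripper": 0}
    - {"dx": 0, "dy": 0, "dz": -0.015, "rx": 0, "ry": 0, "rz": 0, "gripper": 0}
    - {"dx": 0, "dy": 0, "dz": -0.025, "rx": 0, "ry": 0, "rz": 0.13, "gripper": 0}
    - {"dx": 0, "dy": 0, "dz": -0.025, "rx": 0, "ry": 0, "rz": 0.13, "gripper": 0}
    - {"dx": 0, "dy": 0, "dz": -0.025, "rx": 0, "ry": 0, "rz": 0.13, "gripper": 0}
    - {"dx": 0, "dy": 0, "dz": 0, "rx": 0, "ry": 0, "rz": 0.13, "gripper": 0}
    - {"dx": 0, "dy": 0, "dz": 0, "rx": 0, "ry": 0, "rz": 0.13, "gripper": 0}
    - {"dx": 0, "dy": 0, "dz": 0, "rx": 0, "ry": 0, "rz": 0.13, "gripper": 0}
    - {"dx": 0, "dy": 0, "dz": 0, "rx": 0, "ry": 0, "rz": 0.13, "gripper": 0}
    - {"dx": -0.048, "dy": 0.01, "dz": 0, "rx": 0, "ry": 0, "rz": 0, "gripper": 0}
    - {"dx": -0.048, "dy": 0.01, "dz": 0, "rx": 0, "ry": 0, "rz": 0, "gripper": 0}
    - {"dx": -0.048, "dy": 0.01, "dz": 0, "rx": 0, "ry": 0, "rz": 0, "gripper": 0}
    - {"dx": -0.048, "dy": 0.01, "dz": 0, "rx": 0, "ry": 0, "rz": 0, "gripper": 0}
    - {"dx": -0.048, "dy": 0.01, "dz": 0, "rx": 0, "ry": 0, "rz": 0, "gripper": 0}
    - {"dx": -0.048, "dy": 0.01, "dz": 0, "rx": 0, "ry": 0, "rz": 0, "gripper": 0}
    - {"dx": -0.048, "dy": 0.01, "dz": 0, "rx": 0, "ry": 0, "rz": 0, "gripper": 0}
    - {"dx": -0.048, "dy": 0.01, "dz": 0, "rx": 0, "ry": 0, "rz": 0, "gripper": 0}
    - {"dx": 0, "dy": 0, "dz": 0, "rx": 0, "ry": 0, "rz": 0, "gripper": 0}
    - {"dx": 0, "dy": 0, "dz": 0, "rx": 0, "ry": 0, "rz": 0, "gripper": 0}

```text
time: 8.8
tcp_pos: [426.9, -69.3, 129.5]
tool_rot: [0.708, 0.707, 0.0, -0.0]
force: [-0.3, 0.1, -0.8]
opening: 38.4
```

```bash
python3 go.py 424.5 -70.5 36 83.6; python3 -c "
from h import *
t=optics.camera('top');s=optics.camera('side')
a=cv2.resize(s['frame'][170:300,290:420,::-1],None,fx=4,fy=4)
cv2.imwrite('pics/f.png',a); print(r.sense()['force'])"
```

```text
t 8.8 tcp [426.9 -69.3 129.5] yaw 89.91 open 38.4 tilt [ 4.e-04  4.e-04 -1.e+00] q [ 0.5   0.24 -0.54  2.22  0.18  0.73 -0.16]
before [-0.0012 -0.0024  0.0935] after [-0.0014 -0.0022  0.0935] rz 0.11
[ 0.27524216 -0.90358343 -1.00437136]
```

View pics/f.png

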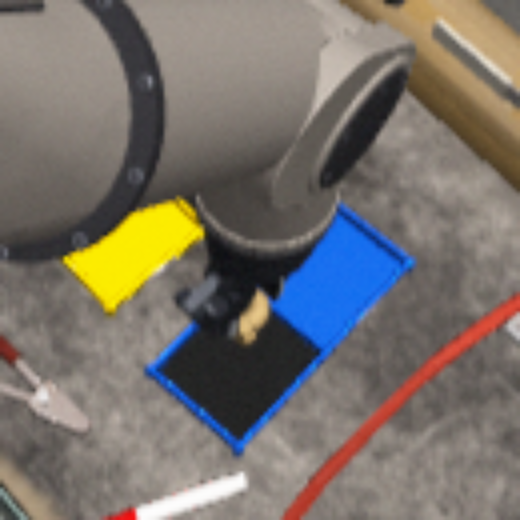

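The elbow is held and hangs over the blue tray's black mat. Lowering it now.

servo_tool:
  plan:
    - {"dx": -0.001, "dy": -0.002, "dz": 0.03, "rx": 0, "ry": 0, "rz": -0.11, "gripper": 0}
    - {"dx": 0, "dy": 0, "dz": 0.03, "rx": 0, "ry": 0, "rz": 0, "gripper": 0}
    - {"dx": 0, "dy": 0, "dz": 0.02, "rx": 0, "ry": 0, "rz": 0, "gripper": 0}
    - {"dx": 0, "dy": 0, "dz": 0.01, "rx": 0, "ry": 0, "rz": 0, "gripper": 0}
    - {"dx": 0, "dy": 0, "dz": 0.003, "rx": 0, "ry": 0, "rz": 0, "gripper": 0}
    - {"dx": 0, "dy": 0, "dz": 0.001, "rx": 0, "ry": 0, "rz": 0, "gripper": 0}
    - {"dx": 0, "dy": 0, "dz": 0, "rx": 0, "ry": 0, "rz": 0, "gripper": 0}

```text
time: 9.6
tcp_pos: [425.4, -69.4, 35.8]
tool_rot: [0.667, 0.745, 0.0, 0.001]
force: [0.7, 0.1, -0.7]
opening: 38.1
```

Another 1 mm down, then release, lift, and set up for the tape.

servo_tool:
  plan:
    - {"dx": 0, "dy": 0, "dz": 0.001, "rx": 0, "ry": 0, "rz": 0, "gripper": 0}
    - {"dx": 0, "dy": 0, "dz": 0, "rx": 0, "ry": 0, "rz": 0, "gripper": 0.68}
    - {"dx": 0, "dy": 0, "dz": 0, "rx": 0, "ry": 0, "rz": 0, "gripper": 0.68}
    - {"dx": 0, "dy": 0, "dz": 0, "rx": 0, "ry": 0, "rz": 0, "gripper": 0.68}
    - {"dx": 0, "dy": 0, "dz": 0, "rx": 0, "ry": 0, "rz": 0, "gripper": 0.68}
    - {"dx": 0, "dy": 0, "dz": -0.03, "rx": 0, "ry": 0, "rz": 0, "gripper": 0.68}
    - {"dx": 0, "dy": 0, "dz": -0.05, "rx": 0, "ry": 0, "rz": 0, "gripper": 0.68}
    - {"dx": 0, "dy": 0, "dz": -0.05, "rx": 0, "ry": 0, "rz": 0, "gripper": 1}
    - {"dx": 0, "dy": 0, "dz": 0, "rx": 0, "ry": 0, "rz": 0, "gripper": 1}

```text
time: 10.5
tcp_pos: [427.7, -69.8, 169.4]
tool_rot: [0.667, 0.745, 0.002, 0.004]
force: [-1.4, -0.4, -0.6]
opening: 84.0
```

```bash
python3 go.py 547 426 120 90
```

```text
t 10.5 tcp [427.7 -69.8 169.4] yaw 96.34 open 84.0 tilt [-0.003   0.0079 -1.    ] q [ 0.56  0.17 -0.6   2.18  0.14  0.81 -0.01]
before [0.4797 0.173  0.0493] after [0.4958 0.1193 0.0494] rz 0.111
```

servo_tool:
  plan:
    - {"dx": 0.0436, "dy": 0.0157, "dz": 0, "rx": 0, "ry": 0, "rz": 0, "gripper": 1}
    - {"dx": 0.0436, "dy": 0.0157, "dz": 0, "rx": 0, "ry": 0, "rz": 0, "gripper": 1}
    - {"dx": 0.0436, "dy": 0.0157, "dz": 0, "rx": 0, "ry": 0, "rz": 0, "gripper": 1}
    - {"dx": 0.0436, "dy": 0.0157, "dz": 0, "rx": 0, "ry": 0, "rz": 0, "gripper": 1}
    - {"dx": 0.0436, "dy": 0.0157, "dz": 0, "rx": 0, "ry": 0, "rz": 0, "gripper": 1}
    - {"dx": 0.0436, "dy": 0.0157, "dz": 0, "rx": 0, "ry": 0, "rz": 0, "gripper": 1}
    - {"dx": 0.0436, "dy": 0.0157, "dz": 0, "rx": 0, "ry": 0, "rz": 0, "gripper": 1}
    - {"dx": 0.0436, "dy": 0.0157, "dz": 0, "rx": 0, "ry": 0, "rz": 0, "gripper": 1}
    - {"dx": 0.0436, "dy": 0.0157, "dz": 0, "rx": 0, "ry": 0, "rz": 0, "gripper": 1}
    - {"dx": 0.0436, "dy": 0.0157, "dz": 0, "rx": 0, "ry": 0, "rz": 0, "gripper": 1}
    - {"dx": 0.0436, "dy": 0.0157, "dz": 0, "rx": 0, "ry": 0, "rz": 0, "gripper": 1}
    - {"dx": 0, "dy": 0, "dz": 0.02, "rx": 0, "ry": 0, "rz": 0, "gripper": 1}
    - {"dx": 0, "dy": 0, "dz": 0.02, "rx": 0, "ry": 0, "rz": 0, "gripper": 1}
    - {"dx": 0, "dy": 0, "dz": 0.02, "rx": 0, "ry": 0, "rz": 0, "gripper": 1}
    - {"dx": 0, "dy": 0, "dz": 0, "rx": 0, "ry": 0, "rz": 0, "gripper": 1}
    - {"dx": 0, "dy": 0, "dz": 0, "rx": 0, "ry": 0, "rz": 0, "gripper": 1}

```text
time: 12.1
tcp_pos: [543.3, 426.1, 104.0]
tool_rot: [0.667, 0.745, -0.0, -0.0]
force: [-0.5, 0.4, 0.2]
opening: 85.6
```

```bash
python3 go.py 547 426 30 96
```

```text
t 12.1 tcp [543.3 426.1 104. ] yaw 96.36 open 85.6 tilt [-2.e-04 -7.e-04 -1.e+00] q [-0.33  0.67 -0.62  1.65  0.46  0.97 -1.  ]
before [-0.0005  0.0037  0.074 ] after [-0.0005  0.0037  0.074 ] rz 0.006
```

servo_tool:
  plan:
    - {"dx": -0.0005, "dy": 0.0035, "dz": 0.025, "rx": 0, "ry": 0, "rz": 0, "gripper": 1}
    - {"dx": 0, "dy": 0, "dz": 0.025, "rx": 0, "ry": 0, "rz": 0, "gripper": 1}
    - {"dx": 0, "dy": 0, "dz": 0.016, "rx": 0, "ry": 0, "rz": 0, "gripper": 1}
    - {"dx": 0, "dy": 0, "dz": 0.008, "rx": 0, "ry": 0, "rz": 0, "gripper": 1}
    - {"dx": 0, "dy": 0, "dz": 0, "rx": 0, "ry": 0, "rz": 0, "gripper": 1}
    - {"dx": 0, "dy": 0, "dz": 0, "rx": 0, "ry": 0, "rz": 0, "gripper": 0.3}
    - {"dx": 0, "dy": 0, "dz": 0, "rx": 0, "ry": 0, "rz": 0, "gripper": 0.3}
    - {"dx": 0, "dy": 0, "dz": 0, "rx": 0, "ry": 0, "rz": 0, "gripper": 0.3}
    - {"dx": 0, "dy": 0, "dz": 0, "rx": 0, "ry": 0, "rz": 0, "gripper": 0.3}
    - {"dx": 0, "dy": 0, "dz": 0, "rx": 0, "ry": 0, "rz": 0, "gripper": 0.3}
    - {"dx": 0, "dy": 0, "dz": 0, "rx": 0, "ry": 0, "rz": 0, "gripper": 0.3}
    - {"dx": 0, "dy": 0, "dz": 0, "rx": 0, "ry": 0, "rz": 0, "gripper": 0.3}

```text
time: 13.3
tcp_pos: [549.5, 428.6, 34.6]
tool_rot: [0.667, 0.745, 0.004, 0.001]
force: [1.0, -0.0, 33.2]
opening: 25.8
```

```bash
python3 go.py 532 -58.5 130 96.3
```

```text
t 13.3 tcp [549.5 428.6  34.6] yaw 96.34 open 25.8 tilt [ 0.0043  0.0066 -1.    ] q [-0.36  0.76 -0.58  1.67  0.52  0.86 -1.04]
before [-0.4818 -0.0705 -0.098 ] after [-0.4822 -0.0708 -0.0954] rz 0.001
```

The fingers closed on top of the tape: when open, the pads sit 13 mm farther back than I allowed for. I'll open, lift and re-check the tape.

servo_tool:
  plan:
    - {"dx": 0, "dy": 0, "dz": -0.008, "rx": 0, "ry": 0, "rz": 0, "gripper": 0.3}
    - {"dx": 0, "dy": 0, "dz": -0.01, "rx": 0, "ry": 0, "rz": 0, "gripper": 1}
    - {"dx": -0.03, "dy": 0, "dz": -0.03, "rx": 0, "ry": 0, "rz": 0, "gripper": 1}
    - {"dx": -0.05, "dy": 0, "dz": -0.03, "rx": 0, "ry": 0, "rz": 0, "gripper": 1}
    - {"dx": -0.05, "dy": 0, "dz": 0, "rx": 0, "ry": 0, "rz": 0, "gripper": 1}
    - {"dx": -0.05, "dy": 0, "dz": 0, "rx": 0, "ry": 0, "rz": 0, "gripper": 1}
    - {"dx": 0, "dy": 0, "dz": 0, "rx": 0, "ry": 0, "rz": 0, "gripper": 1}

```text
time: 14.0
tcp_pos: [568.1, 245.7, 103.9]
tool_rot: [0.67, 0.742, -0.002, 0.002]
force: [0.4, -0.2, 0.4]
opening: 85.5
```

```bash
python3 go.py 547 426 60 96.3
python3 - <<'E'
from h import *
for n in('top','side'):
    c=optics.camera(n); hsv=cv2.cvtColor(c['frame'],cv2.COLOR_RGB2HSV)
    m=cv2.inRange(hsv,(95,90,80),(125,255,255)); k=np.zeros_like(m); u,v=proj(c,[547,426,10]).astype(int); k[v-25:v+25,u-25:u+25]=1
    p=cv2.findNonZero(m*k)
    if p is None: print(n,'none'); continue
    x,y,w,h=cv2.boundingRect(p); print(n,w,h,ray(c,x+w/2-.5,y+h/2-.5,10))
    if n=='top': im=cv2.resize(c['frame'][150:260,180:390,::-1],None,fx=3.6,fy=3.6,interpolation=cv2.INTER_CUBIC); cv2.imwrite('pics/g.png',im)
E
```

```text
t 14.0 tcp [568.1 245.7 103.9] yaw 95.87 open 85.5 tilt [-0.0047 -0.     -1.    ] q [-0.04  0.58 -0.63  1.82  0.43  0.89 -0.77]
before [ 0.1818 -0.0025  0.0431] after [ 0.1816 -0.0011  0.0439] rz -0.008
top 16 15 [545.99705108 426.80033117]
side none
```

View pics/g.png

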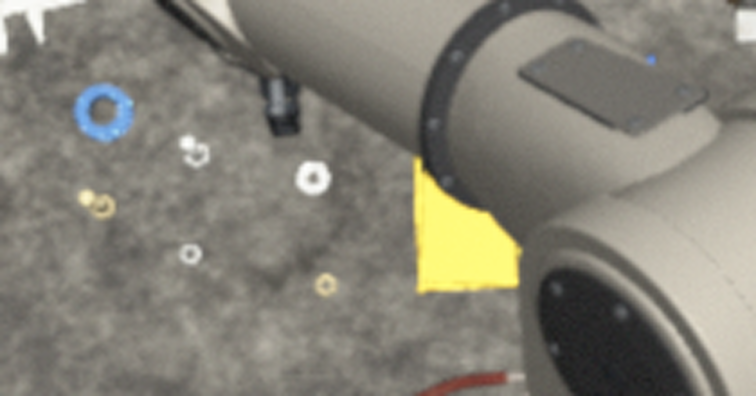

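The tape is flat at (546,427), and the bolts, nuts and washers haven't moved. Grasping lower this time.

servo_tool:
  plan:
    - {"dx": 0.045, "dy": -0.0006, "dz": 0, "rx": 0, "ry": 0, "rz": -0.008, "gripper": 1}
    - {"dx": 0.045, "dy": 0, "dz": 0, "rx": 0, "ry": 0, "rz": 0, "gripper": 1}
    - {"dx": 0.045, "dy": 0, "dz": 0, "rx": 0, "ry": 0, "rz": 0, "gripper": 1}
    - {"dx": 0.0465, "dy": 0, "dz": 0, "rx": 0, "ry": 0, "rz": 0, "gripper": 1}
    - {"dx": 0, "dy": 0, "dz": 0.02, "rx": 0, "ry": 0, "rz": 0, "gripper": 1}
    - {"dx": 0, "dy": 0, "dz": 0.02, "rx": 0, "ry": 0, "rz": 0, "gripper": 1}
    - {"dx": 0, "dy": 0, "dz": 0, "rx": 0, "ry": 0, "rz": 0, "gripper": 1}
    - {"dx": 0, "dy": 0, "dz": 0, "rx": 0, "ry": 0, "rz": 0, "gripper": 1}

```text
time: 14.9
tcp_pos: [544.4, 433.6, 63.4]
tool_rot: [0.664, 0.748, -0.001, -0.0]
force: [-0.0, 0.4, 0.3]
opening: 85.3
```

```bash
python3 go.py 546.5 426.5 18 96.3
```

```text
t 14.9 tcp [544.4 433.6  63.4] yaw 96.78 open 85.3 tilt [-9.e-04 -1.e-03 -1.e+00] q [-0.35  0.73 -0.6   1.65  0.49  0.92 -1.02]
before [-0.0073  0.0013  0.0454] after [-0.0073  0.0014  0.0454] rz 0.008
```

servo_tool:
  plan:
    - {"dx": -0.0073, "dy": 0.0013, "dz": 0.01, "rx": 0, "ry": 0, "rz": 0.008, "gripper": 1}
    - {"dx": 0, "dy": 0, "dz": 0.02, "rx": 0, "ry": 0, "rz": 0, "gripper": 1}
    - {"dx": 0, "dy": 0, "dz": 0.01, "rx": 0, "ry": 0, "rz": 0, "gripper": 1}
    - {"dx": 0, "dy": 0, "dz": 0.005, "rx": 0, "ry": 0, "rz": 0, "gripper": 1}
    - {"dx": 0, "dy": 0, "dz": 0, "rx": 0, "ry": 0, "rz": 0, "gripper": 1}
    - {"dx": 0, "dy": 0, "dz": 0, "rx": 0, "ry": 0, "rz": 0, "gripper": 0.3}
    - {"dx": 0, "dy": 0, "dz": 0, "rx": 0, "ry": 0, "rz": 0, "gripper": 0.3}
    - {"dx": 0, "dy": 0, "dz": 0, "rx": 0, "ry": 0, "rz": 0, "gripper": 0.3}
    - {"dx": 0, "dy": 0, "dz": 0, "rx": 0, "ry": 0, "rz": 0, "gripper": 0.3}
    - {"dx": 0, "dy": 0, "dz": 0, "rx": 0, "ry": 0, "rz": 0, "gripper": 0.3}
    - {"dx": 0, "dy": 0, "dz": 0, "rx": 0, "ry": 0, "rz": 0, "gripper": 0.3}
  force: 30

```text
time: 16.0
tcp_pos: [546.7, 427.7, 19.7]
tool_rot: [0.667, 0.745, 0.0, 0.0]
force: [-2.0, -1.4, 5.2]
opening: 50.9
```

```bash
python3 go.py 532 -58.5 130 96.3
```

```text
t 16.0 tcp [546.7 427.7  19.7] yaw 96.36 open 50.9 tilt [ 5.e-04  9.e-04 -1.e+00] q [-0.36  0.78 -0.57  1.67  0.53  0.85 -1.05]
before [-0.4815 -0.0684 -0.1107] after [-0.4816 -0.068  -0.1103] rz 0.001
```

servo_tool:
  plan:
    - {"dx": 0, "dy": 0, "dz": -0.0107, "rx": 0, "ry": 0, "rz": 0, "gripper": 0.3}
    - {"dx": 0, "dy": 0, "dz": -0.03, "rx": 0, "ry": 0, "rz": 0, "gripper": 0.3}
    - {"dx": 0, "dy": 0, "dz": -0.04, "rx": 0, "ry": 0, "rz": 0, "gripper": 0.3}
    - {"dx": 0, "dy": 0, "dz": -0.03, "rx": 0, "ry": 0, "rz": 0, "gripper": 0.3}
    - {"dx": -0.0437, "dy": -0.014, "dz": 0, "rx": 0, "ry": 0, "rz": 0, "gripper": 0.3}
    - {"dx": -0.0437, "dy": -0.014, "dz": 0, "rx": 0, "ry": 0, "rz": 0, "gripper": 0.3}
    - {"dx": -0.0437, "dy": -0.014, "dz": 0, "rx": 0, "ry": 0, "rz": 0, "gripper": 0.3}
    - {"dx": -0.0437, "dy": -0.014, "dz": 0, "rx": 0, "ry": 0, "rz": 0, "gripper": 0.3}
    - {"dx": -0.0437, "dy": -0.014, "dz": 0, "rx": 0, "ry": 0, "rz": 0, "gripper": 0.3}
    - {"dx": -0.0437, "dy": -0.014, "dz": 0, "rx": 0, "ry": 0, "rz": 0, "gripper": 0.3}
    - {"dx": -0.0439, "dy": 0.0031, "dz": 0, "rx": 0, "ry": 0, "rz": 0, "gripper": 0.3}
    - {"dx": -0.0439, "dy": 0.0031, "dz": 0, "rx": 0, "ry": 0, "rz": 0, "gripper": 0.3}
    - {"dx": -0.0439, "dy": 0.0031, "dz": 0, "rx": 0, "ry": 0, "rz": 0, "gripper": 0.3}
    - {"dx": -0.0439, "dy": 0.0031, "dz": 0, "rx": 0, "ry": 0, "rz": 0, "gripper": 0.3}
    - {"dx": -0.0439, "dy": 0.0031, "dz": 0, "rx": 0, "ry": 0, "rz": 0, "gripper": 0.3}
    - {"dx": 0, "dy": 0, "dz": 0, "rx": 0, "ry": 0, "rz": 0, "gripper": 0.3}
    - {"dx": 0, "dy": 0, "dz": 0, "rx": 0, "ry": 0, "rz": 0, "gripper": 0.3}

```text
time: 17.7
tcp_pos: [531.9, -59.7, 130.1]
tool_rot: [0.668, 0.745, 0.0, 0.0]
force: [-0.4, 0.5, -0.3]
opening: 50.7
```

```bash
python3 go.py 532 -58.5 23.5 96.3
```

```text
t 17.7 tcp [531.9 -59.7 130.1] yaw 96.23 open 50.7 tilt [-1.e-04  6.e-04 -1.e+00] q [ 0.51  0.41 -0.63  2.    0.32  0.83 -0.19]
before [0.0012 0.0002 0.1066] after [0.0012 0.0003 0.1066] rz -0.001
```

servo_tool:
  plan:
    - {"dx": 0.001, "dy": 0, "dz": 0.04, "rx": 0, "ry": 0, "rz": 0, "gripper": 0.3}
    - {"dx": 0, "dy": 0, "dz": 0.035, "rx": 0, "ry": 0, "rz": 0, "gripper": 0.3}
    - {"dx": 0, "dy": 0, "dz": 0.02, "rx": 0, "ry": 0, "rz": 0, "gripper": 0.3}
    - {"dx": 0, "dy": 0, "dz": 0.009, "rx": 0, "ry": 0, "rz": 0, "gripper": 0.3}
    - {"dx": 0, "dy": 0, "dz": 0.003, "rx": 0, "ry": 0, "rz": 0, "gripper": 0.3}
    - {"dx": 0, "dy": 0, "dz": 0, "rx": 0, "ry": 0, "rz": 0, "gripper": 0.3}
    - {"dx": 0, "dy": 0, "dz": 0, "rx": 0, "ry": 0, "rz": 0, "gripper": 0.72}
    - {"dx": 0, "dy": 0, "dz": 0, "rx": 0, "ry": 0, "rz": 0, "gripper": 0.72}
    - {"dx": 0, "dy": 0, "dz": 0, "rx": 0, "ry": 0, "rz": 0, "gripper": 0.72}
    - {"dx": 0, "dy": 0, "dz": -0.02, "rx": 0, "ry": 0, "rz": 0, "gripper": 0.72}
    - {"dx": 0, "dy": 0, "dz": -0.04, "rx": 0, "ry": 0, "rz": 0, "gripper": 0.72}
    - {"dx": 0, "dy": 0, "dz": -0.05, "rx": 0, "ry": 0, "rz": 0, "gripper": 0.72}
    - {"dx": 0, "dy": 0, "dz": -0.04, "rx": 0, "ry": 0, "rz": 0, "gripper": 0.72}
    - {"dx": 0, "dy": 0, "dz": 0, "rx": 0, "ry": 0, "rz": 0, "gripper": 0.72}

```text
time: 19.1
tcp_pos: [534.2, -57.9, 177.9]
tool_rot: [0.667, 0.745, 0.002, 0.003]
force: [0.2, -0.4, 0.8]
opening: 61.6
```

```bash
python3 go.py 506.5 339 110 90
```

```text
t 19.1 tcp [534.2 -57.9 177.9] yaw 96.34 open 61.6 tilt [-0.0023  0.0075 -1.    ] q [ 0.54  0.35 -0.66  1.96  0.27  0.91 -0.15]
before [0.3977 0.0158 0.0671] after [ 0.3969 -0.0277  0.0679] rz 0.111
```

servo_tool:
  plan:
    - {"dx": 0.0398, "dy": -0.004, "dz": 0, "rx": 0, "ry": 0, "rz": 0, "gripper": 0.8}
    - {"dx": 0.0398, "dy": -0.004, "dz": 0, "rx": 0, "ry": 0, "rz": 0, "gripper": 0.8}
    - {"dx": 0.0398, "dy": -0.004, "dz": 0, "rx": 0, "ry": 0, "rz": 0, "gripper": 0.8}
    - {"dx": 0.0398, "dy": -0.004, "dz": 0, "rx": 0, "ry": 0, "rz": 0, "gripper": 0.8}
    - {"dx": 0.0398, "dy": -0.004, "dz": 0, "rx": 0, "ry": 0, "rz": 0, "gripper": 0.8}
    - {"dx": 0.0398, "dy": 0.0072, "dz": 0, "rx": 0, "ry": 0, "rz": 0, "gripper": 0.8}
    - {"dx": 0.0398, "dy": 0.0072, "dz": 0, "rx": 0, "ry": 0, "rz": 0, "gripper": 0.8}
    - {"dx": 0.0398, "dy": 0.0072, "dz": 0, "rx": 0, "ry": 0, "rz": 0, "gripper": 0.8}
    - {"dx": 0.0398, "dy": 0.0072, "dz": 0, "rx": 0, "ry": 0, "rz": 0, "gripper": 0.8}
    - {"dx": 0.0398, "dy": 0.0072, "dz": 0, "rx": 0, "ry": 0, "rz": 0, "gripper": 0.8}
    - {"dx": 0, "dy": 0, "dz": 0.03, "rx": 0, "ry": 0, "rz": 0.083, "gripper": 0.8}
    - {"dx": 0, "dy": 0, "dz": 0.03, "rx": 0, "ry": 0, "rz": 0, "gripper": 0.8}
    - {"dx": 0, "dy": 0, "dz": 0, "rx": 0, "ry": 0, "rz": 0, "gripper": 0.8}
    - {"dx": 0, "dy": 0, "dz": 0, "rx": 0, "ry": 0, "rz": 0, "gripper": 0.8}

```text
time: 20.5
tcp_pos: [503.3, 339.4, 112.9]
tool_rot: [0.697, 0.717, -0.0, -0.0]
force: [0.6, 1.0, 1.0]
opening: 68.2
```

```bash
python3 go.py 506.5 339 40 91.4
```

```text
t 20.5 tcp [503.3 339.4 112.9] yaw 91.62 open 68.2 tilt [-1.e-04 -8.e-04 -1.e+00] q [-0.18  0.56 -0.68  1.84  0.44  0.9  -1.04]
before [-0.0004  0.0032  0.0729] after [-0.0004  0.0032  0.0729] rz 0.004
```

servo_tool:
  plan:
    - {"dx": -0.0004, "dy": 0.003, "dz": 0.03, "rx": 0, "ry": 0, "rz": 0, "gripper": 0.8}
    - {"dx": 0, "dy": 0, "dz": 0.03, "rx": 0, "ry": 0, "rz": 0, "gripper": 0.8}
    - {"dx": 0, "dy": 0, "dz": 0.013, "rx": 0, "ry": 0, "rz": 0, "gripper": 0.8}
    - {"dx": 0, "dy": 0, "dz": 0, "rx": 0, "ry": 0, "rz": 0, "gripper": 0.8}
    - {"dx": 0, "dy": 0, "dz": 0, "rx": 0, "ry": 0, "rz": 0, "gripper": 0.4}
    - {"dx": 0, "dy": 0, "dz": 0, "rx": 0, "ry": 0, "rz": 0, "gripper": 0.35}
    - {"dx": 0, "dy": 0, "dz": 0, "rx": 0, "ry": 0, "rz": 0, "gripper": 0.3}
    - {"dx": 0, "dy": 0, "dz": 0, "rx": 0, "ry": 0, "rz": 0, "gripper": 0.25}
    - {"dx": 0, "dy": 0, "dz": 0, "rx": 0, "ry": 0, "rz": 0, "gripper": 0.2}
    - {"dx": 0, "dy": 0, "dz": 0, "rx": 0, "ry": 0, "rz": 0, "gripper": 0}
    - {"dx": 0, "dy": 0, "dz": 0, "rx": 0, "ry": 0, "rz": 0, "gripper": 0}
    - {"dx": 0, "dy": 0, "dz": 0, "rx": 0, "ry": 0, "rz": 0, "gripper": 0}
    - {"dx": 0, "dy": 0, "dz": 0, "rx": 0, "ry": 0, "rz": 0, "gripper": 0}
  force: 40

```text
time: 21.8
tcp_pos: [506.6, 339.1, 39.9]
tool_rot: [0.697, 0.717, 0.0, 0.0]
force: [-1.6, -0.5, 6.5]
opening: 13.1
```

```bash
python3 go.py 525 77 120 91.4
```

```text
t 21.8 tcp [506.6 339.1  39.9] yaw 91.6 open 13.1 tilt [ 1.e-04  4.e-04 -1.e+00] q [-0.23  0.66 -0.62  1.87  0.53  0.78 -1.1 ]
before [-0.2625  0.0111 -0.0801] after [-0.2625  0.012  -0.0801] rz 0.003
```

servo_tool:
  plan:
    - {"dx": 0, "dy": 0, "dz": -0.01, "rx": 0, "ry": 0, "rz": 0, "gripper": 0}
    - {"dx": 0, "dy": 0, "dz": -0.02, "rx": 0, "ry": 0, "rz": 0, "gripper": 0}
    - {"dx": 0, "dy": 0, "dz": -0.03, "rx": 0, "ry": 0, "rz": 0, "gripper": 0}
    - {"dx": 0, "dy": 0, "dz": -0.02, "rx": 0, "ry": 0, "rz": 0, "gripper": 0}
    - {"dx": -0.025, "dy": -0.005, "dz": 0, "rx": 0, "ry": 0, "rz": 0, "gripper": 0}
    - {"dx": -0.0437, "dy": -0.005, "dz": 0, "rx": 0, "ry": 0, "rz": 0, "gripper": 0}
    - {"dx": -0.0437, "dy": -0.005, "dz": 0, "rx": 0, "ry": 0, "rz": 0, "gripper": 0}
    - {"dx": -0.0437, "dy": -0.005, "dz": 0, "rx": 0, "ry": 0, "rz": 0, "gripper": 0}
    - {"dx": -0.0437, "dy": 0.01, "dz": 0, "rx": 0, "ry": 0, "rz": 0, "gripper": 0}
    - {"dx": -0.0377, "dy": 0.011, "dz": 0, "rx": 0, "ry": 0, "rz": 0, "gripper": 0}
    - {"dx": -0.025, "dy": 0.01, "dz": 0, "rx": 0, "ry": 0, "rz": 0, "gripper": 0}
    - {"dx": 0, "dy": 0, "dz": 0, "rx": 0, "ry": 0, "rz": 0, "gripper": 0}
    - {"dx": 0, "dy": 0, "dz": 0, "rx": 0, "ry": 0, "rz": 0, "gripper": 0}

```text
time: 23.1
tcp_pos: [524.9, 76.7, 119.9]
tool_rot: [0.698, 0.716, 0.0, 0.0]
force: [0.1, 0.5, -1.4]
opening: 12.7
```

```bash
python3 go.py 525 77 47 91.4; python3 -c "
from h import *
s=optics.camera('side');t=optics.camera('top')
f=lambda c,u,v:cv2.resize(c['frame'][v-45:v+45,u-45:u+45,::-1],None,fx=4,fy=4,interpolation=cv2.INTER_CUBIC)
p=[tuple(proj(c,[525,77,70]).astype(int)) for c in(s,t)]
cv2.imwrite('pics/i.png',np.hstack([f(s,*p[0]),f(t,*p[1])])); print(p)"
```

```text
t 23.1 tcp [524.9  76.7 119.9] yaw 91.53 open 12.7 tilt [ 2.e-04  3.e-04 -1.e+00] q [ 0.29  0.43 -0.68  2.01  0.37  0.82 -0.57]
before [0.0003 0.0001 0.0729] after [0.0003 0.0001 0.0729] rz 0.002
[(np.int64(342), np.int64(203)), (np.int64(310), np.int64(181))]
```

View pics/i.png

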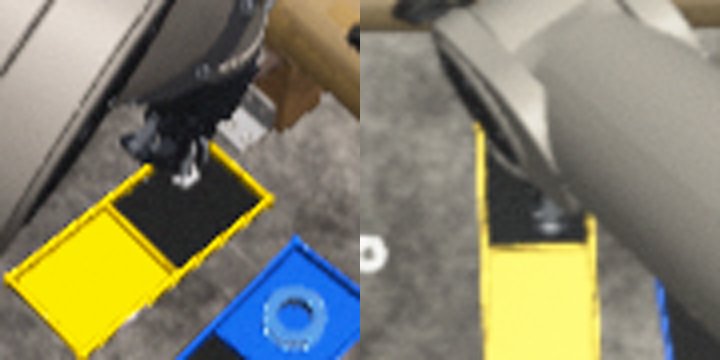

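The bolt hangs over the yellow tray's mat, and the tape lies flat in the blue bare half. Lowering gently.

servo_tool:
  plan:
    - {"dx": 0, "dy": 0, "dz": 0.025, "rx": 0, "ry": 0, "rz": 0, "gripper": 0}
    - {"dx": 0, "dy": 0, "dz": 0.025, "rx": 0, "ry": 0, "rz": 0, "gripper": 0}
    - {"dx": 0, "dy": 0, "dz": 0.015, "rx": 0, "ry": 0, "rz": 0, "gripper": 0}
    - {"dx": 0, "dy": 0, "dz": 0.007, "rx": 0, "ry": 0, "rz": 0, "gripper": 0}
    - {"dx": 0, "dy": 0, "dz": 0.0015, "rx": 0, "ry": 0, "rz": 0, "gripper": 0}
    - {"dx": 0, "dy": 0, "dz": 0.001, "rx": 0, "ry": 0, "rz": 0, "gripper": 0}
    - {"dx": 0, "dy": 0, "dz": 0, "rx": 0, "ry": 0, "rz": 0, "gripper": 0}
    - {"dx": 0, "dy": 0, "dz": 0, "rx": 0, "ry": 0, "rz": 0, "gripper": 0}

```text
time: 24.0
tcp_pos: [525.2, 76.9, 45.6]
tool_rot: [0.697, 0.717, 0.0, 0.0]
force: [0.1, -0.0, -0.3]
opening: 12.3
```

servo_tool:
  plan:
    - {"dx": 0, "dy": 0, "dz": 0.0005, "rx": 0, "ry": 0, "rz": 0, "gripper": 0}
    - {"dx": 0, "dy": 0, "dz": 0, "rx": 0, "ry": 0, "rz": 0, "gripper": 0}
    - {"dx": 0, "dy": 0, "dz": 0, "rx": 0, "ry": 0, "rz": 0, "gripper": 0.2}
    - {"dx": 0, "dy": 0, "dz": 0, "rx": 0, "ry": 0, "rz": 0, "gripper": 0.25}
    - {"dx": 0, "dy": 0, "dz": 0, "rx": 0, "ry": 0, "rz": 0, "gripper": 0.35}
    - {"dx": 0, "dy": 0, "dz": 0, "rx": 0, "ry": 0, "rz": 0, "gripper": 0.5}
    - {"dx": 0, "dy": 0, "dz": 0, "rx": 0, "ry": 0, "rz": 0, "gripper": 0.6}
    - {"dx": 0, "dy": 0, "dz": 0, "rx": 0, "ry": 0, "rz": 0, "gripper": 0.6}
    - {"dx": 0, "dy": 0, "dz": -0.02, "rx": 0, "ry": 0, "rz": 0, "gripper": 0.6}
    - {"dx": 0, "dy": 0, "dz": -0.03, "rx": 0, "ry": 0, "rz": 0, "gripper": 0.6}
    - {"dx": 0, "dy": 0, "dz": -0.035, "rx": 0, "ry": 0, "rz": 0, "gripper": 0.6}
    - {"dx": 0, "dy": 0, "dz": 0, "rx": 0, "ry": 0, "rz": 0, "gripper": 0.6}

```text
time: 25.2
tcp_pos: [526.8, 77.6, 133.3]
tool_rot: [0.697, 0.717, 0.002, 0.002]
force: [0.1, -0.5, -0.3]
opening: 51.2
```

```bash
python3 go.py 480.5 227.5 80 91.4
```

```text
t 25.2 tcp [526.8  77.6 133.3] yaw 91.6 open 51.2 tilt [ 4.0e-04  5.5e-03 -1.0e+00] q [ 0.3   0.42 -0.69  2.    0.36  0.84 -0.56]
before [ 0.1511 -0.0424  0.0532] after [ 0.151  -0.0426  0.0533] rz 0.003
```

servo_tool:
  plan:
    - {"dx": 0.0378, "dy": -0.0106, "dz": 0, "rx": 0, "ry": 0, "rz": 0, "gripper": 0.6}
    - {"dx": 0.0378, "dy": -0.0106, "dz": 0, "rx": 0, "ry": 0, "rz": 0, "gripper": 0.6}
    - {"dx": 0.0378, "dy": -0.0106, "dz": 0, "rx": 0, "ry": 0, "rz": 0, "gripper": 0.6}
    - {"dx": 0.0378, "dy": -0.0106, "dz": 0.025, "rx": 0, "ry": 0, "rz": 0, "gripper": 0.6}
    - {"dx": 0, "dy": 0, "dz": 0.028, "rx": 0, "ry": 0, "rz": 0, "gripper": 0.6}
    - {"dx": 0, "dy": 0, "dz": 0, "rx": 0, "ry": 0, "rz": 0, "gripper": 0.6}
    - {"dx": 0, "dy": 0, "dz": 0, "rx": 0, "ry": 0, "rz": 0, "gripper": 0.6}

```text
time: 25.9
tcp_pos: [478.0, 226.4, 76.5]
tool_rot: [0.697, 0.717, -0.001, -0.0]
force: [0.3, -0.8, -0.2]
opening: 51.3
```

```bash
python3 go.py 480.5 227.5 20 91.4
```

```text
t 25.9 tcp [478.  226.4  76.5] yaw 91.59 open 51.3 tilt [-6.0e-04 -1.3e-03 -1.0e+00] q [-0.02  0.51 -0.67  2.04  0.46  0.75 -0.95]
before [0.001  0.0026 0.0565] after [0.001  0.0025 0.0565] rz 0.003
```

servo_tool:
  plan:
    - {"dx": 0.001, "dy": 0.0025, "dz": 0.025, "rx": 0, "ry": 0, "rz": 0, "gripper": 0.6}
    - {"dx": 0, "dy": 0, "dz": 0.02, "rx": 0, "ry": 0, "rz": 0, "gripper": 0.6}
    - {"dx": 0, "dy": 0, "dz": 0.009, "rx": 0, "ry": 0, "rz": 0, "gripper": 0.6}
    - {"dx": 0, "dy": 0, "dz": 0.002, "rx": 0, "ry": 0, "rz": 0, "gripper": 0.6}
    - {"dx": 0, "dy": 0, "dz": 0, "rx": 0, "ry": 0, "rz": 0, "gripper": 0.6}
    - {"dx": 0, "dy": 0, "dz": 0, "rx": 0, "ry": 0, "rz": 0, "gripper": 0.2}
    - {"dx": 0, "dy": 0, "dz": 0, "rx": 0, "ry": 0, "rz": 0, "gripper": 0.2}
    - {"dx": 0, "dy": 0, "dz": 0, "rx": 0, "ry": 0, "rz": 0, "gripper": 0.2}
    - {"dx": 0, "dy": 0, "dz": 0, "rx": 0, "ry": 0, "rz": 0, "gripper": 0.2}
    - {"dx": 0, "dy": 0, "dz": 0, "rx": 0, "ry": 0, "rz": 0, "gripper": 0.2}
    - {"dx": 0, "dy": 0, "dz": 0, "rx": 0, "ry": 0, "rz": 0, "gripper": 0.2}
  force: 30

```text
time: 27.0
tcp_pos: [481.3, 228.1, 21.6]
tool_rot: [0.697, 0.717, 0.001, 0.0]
force: [-2.3, -1.5, 11.0]
opening: 28.1
```

```bash
python3 go.py 428 80 90 91.4
```

```text
t 27.0 tcp [481.3 228.1  21.6] yaw 91.59 open 28.1 tilt [ 2.0e-04  1.5e-03 -1.0e+00] q [-0.07  0.59 -0.61  2.05  0.55  0.66 -1.02]
before [-0.1466 -0.0573 -0.0685] after [-0.1468 -0.0569 -0.0684] rz 0.003
```

servo_tool:
  plan:
    - {"dx": 0, "dy": 0, "dz": -0.01, "rx": 0, "ry": 0, "rz": 0, "gripper": 0.2}
    - {"dx": 0, "dy": 0, "dz": -0.02, "rx": 0, "ry": 0, "rz": 0, "gripper": 0.2}
    - {"dx": 0, "dy": 0, "dz": -0.03, "rx": 0, "ry": 0, "rz": 0, "gripper": 0.2}
    - {"dx": -0.0366, "dy": -0.0143, "dz": -0.01, "rx": 0, "ry": 0, "rz": 0, "gripper": 0.2}
    - {"dx": -0.0366, "dy": -0.0143, "dz": 0, "rx": 0, "ry": 0, "rz": 0, "gripper": 0.2}
    - {"dx": -0.0366, "dy": -0.0143, "dz": 0, "rx": 0, "ry": 0, "rz": 0, "gripper": 0.2}
    - {"dx": -0.0366, "dy": -0.0143, "dz": 0, "rx": 0, "ry": 0, "rz": 0, "gripper": 0.2}
    - {"dx": 0, "dy": 0, "dz": 0, "rx": 0, "ry": 0, "rz": 0, "gripper": 0.2}
    - {"dx": 0, "dy": 0, "dz": 0, "rx": 0, "ry": 0, "rz": 0, "gripper": 0.2}

```text
time: 27.9
tcp_pos: [427.9, 79.2, 91.3]
tool_rot: [0.698, 0.716, 0.0, 0.001]
force: [0.6, -0.8, -0.7]
opening: 28.0
```

```bash
python3 go.py 428 80 25 91.4; python3 -c "
from h import *
s=optics.camera('side');t=optics.camera('top')
f=lambda c,u,v:cv2.resize(c['frame'][v-45:v+45,u-45:u+45,::-1],None,fx=4,fy=4,interpolation=cv2.INTER_CUBIC)
p=[tuple(proj(c,[450,80,50]).astype(int)) for c in(s,t)]
cv2.imwrite('pics/j.png',np.hstack([f(s,*p[0]),f(t,*p[1])])); print(p)"
```

```text
t 27.9 tcp [427.9  79.2  91.3] yaw 91.49 open 28.0 tilt [-4.0e-04  1.3e-03 -1.0e+00] q [ 0.3   0.35 -0.72  2.23  0.37  0.68 -0.66]
before [0.0009 0.     0.0663] after [0.0008 0.0001 0.0663] rz 0.002
[(np.int64(324), np.int64(218)), (np.int64(309), np.int64(205))]
```

View pics/j.png

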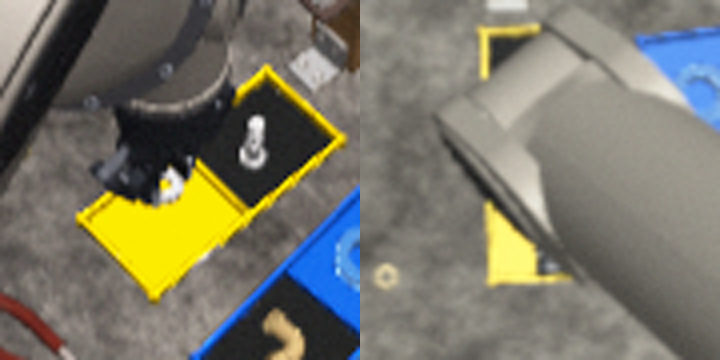

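The bolt stands upright on the mat, the elbow lies on its mat, and the washer stack is held over the bare yellow half. Lowering it.

servo_tool:
  plan:
    - {"dx": 0.0008, "dy": 0, "dz": 0.03, "rx": 0, "ry": 0, "rz": 0, "gripper": 0.2}
    - {"dx": 0, "dy": 0, "dz": 0.02, "rx": 0, "ry": 0, "rz": 0, "gripper": 0.2}
    - {"dx": 0, "dy": 0, "dz": 0.012, "rx": 0, "ry": 0, "rz": 0, "gripper": 0.2}
    - {"dx": 0, "dy": 0, "dz": 0.004, "rx": 0, "ry": 0, "rz": 0, "gripper": 0.2}
    - {"dx": 0, "dy": 0, "dz": 0.0005, "rx": 0, "ry": 0, "rz": 0, "gripper": 0.2}
    - {"dx": 0, "dy": 0, "dz": 0, "rx": 0, "ry": 0, "rz": 0, "gripper": 0.2}
    - {"dx": 0, "dy": 0, "dz": 0, "rx": 0, "ry": 0, "rz": 0, "gripper": 0.2}

```text
time: 28.7
tcp_pos: [428.0, 81.1, 24.5]
tool_rot: [0.697, 0.717, 0.0, 0.0]
force: [0.1, 0.8, 0.1]
opening: 28.3
```

servo_tool:
  plan:
    - {"dx": 0, "dy": 0, "dz": 0, "rx": 0, "ry": 0, "rz": 0, "gripper": 0.55}
    - {"dx": 0, "dy": 0, "dz": 0, "rx": 0, "ry": 0, "rz": 0, "gripper": 0.55}
    - {"dx": 0, "dy": 0, "dz": 0, "rx": 0, "ry": 0, "rz": 0, "gripper": 0.55}
    - {"dx": 0, "dy": 0, "dz": 0, "rx": 0, "ry": 0, "rz": 0, "gripper": 0.55}

```text
time: 29.1
tcp_pos: [427.6, 80.8, 24.1]
tool_rot: [0.697, 0.717, 0.0, 0.0]
force: [0.4, -0.5, 0.8]
opening: 47.1
```

```bash
python3 go.py 409.5 343 85 91.4
```

```text
t 29.1 tcp [427.6  80.8  24.1] yaw 91.59 open 47.1 tilt [ 1.e-04  2.e-04 -1.e+00] q [ 0.19  0.48 -0.61  2.26  0.53  0.54 -0.81]
before [ 0.2626 -0.0108 -0.0609] after [ 0.2626 -0.0117 -0.0609] rz 0.003
```

To centre the stack exactly under the TCP, I'll turn 90° in place and pinch it the other way too.

servo_tool:
  plan:
    - {"dx": 0, "dy": 0, "dz": 0, "rx": 0, "ry": 0, "rz": -0.143, "gripper": 0.55}
    - {"dx": 0, "dy": 0, "dz": 0, "rx": 0, "ry": 0, "rz": -0.143, "gripper": 0.55}
    - {"dx": 0, "dy": 0, "dz": 0, "rx": 0, "ry": 0, "rz": -0.143, "gripper": 0.55}
    - {"dx": 0, "dy": 0, "dz": 0, "rx": 0, "ry": 0, "rz": -0.143, "gripper": 0.55}
    - {"dx": 0, "dy": 0, "dz": 0, "rx": 0, "ry": 0, "rz": -0.143, "gripper": 0.55}
    - {"dx": 0, "dy": 0, "dz": 0, "rx": 0, "ry": 0, "rz": -0.143, "gripper": 0.55}
    - {"dx": 0, "dy": 0, "dz": 0, "rx": 0, "ry": 0, "rz": -0.143, "gripper": 0.55}
    - {"dx": 0, "dy": 0, "dz": 0, "rx": 0, "ry": 0, "rz": -0.143, "gripper": 0.55}
    - {"dx": 0, "dy": 0, "dz": 0, "rx": 0, "ry": 0, "rz": -0.143, "gripper": 0.55}
    - {"dx": 0, "dy": 0, "dz": 0, "rx": 0, "ry": 0, "rz": -0.143, "gripper": 0.55}
    - {"dx": 0, "dy": 0, "dz": 0, "rx": 0, "ry": 0, "rz": -0.143, "gripper": 0.55}
    - {"dx": 0, "dy": 0, "dz": 0, "rx": 0, "ry": 0, "rz": 0, "gripper": 0.55}
    - {"dx": 0, "dy": 0, "dz": 0, "rx": 0, "ry": 0, "rz": 0, "gripper": 0.25}
    - {"dx": 0, "dy": 0, "dz": 0, "rx": 0, "ry": 0, "rz": 0, "gripper": 0.25}
    - {"dx": 0, "dy": 0, "dz": 0, "rx": 0, "ry": 0, "rz": 0, "gripper": 0.25}
    - {"dx": 0, "dy": 0, "dz": 0, "rx": 0, "ry": 0, "rz": 0, "gripper": 0.25}
    - {"dx": 0, "dy": 0, "dz": 0, "rx": 0, "ry": 0, "rz": 0, "gripper": 0.25}
  force: 20

```text
time: 30.8
tcp_pos: [427.6, 80.8, 24.0]
tool_rot: [-0.015, 1.0, -0.0, 0.0]
force: [-1.6, -0.8, 4.8]
opening: 28.8
```

```bash
python3 go.py 428 81 25 181
```

```text
t 30.8 tcp [427.6  80.8  24. ] yaw -178.31 open 28.8 tilt [-2.e-04 -2.e-04 -1.e+00] q [ 0.48  0.6  -0.97  2.25  0.82  0.7   0.52]
before [-0.0004  0.0002 -0.001 ] after [-0.0004  0.0002 -0.001 ] rz 0.012
```

servo_tool:
  plan:
    - {"dx": 0, "dy": 0, "dz": 0, "rx": 0, "ry": 0, "rz": 0, "gripper": 0.5}
    - {"dx": 0, "dy": 0, "dz": 0, "rx": 0, "ry": 0, "rz": 0, "gripper": 0.5}
    - {"dx": 0, "dy": 0, "dz": 0, "rx": 0, "ry": 0, "rz": 0, "gripper": 0.5}
    - {"dx": 0, "dy": 0, "dz": -0.02, "rx": 0, "ry": 0, "rz": 0, "gripper": 0.5}
    - {"dx": 0, "dy": 0, "dz": -0.04, "rx": 0, "ry": 0, "rz": 0, "gripper": 0.5}
    - {"dx": 0, "dy": 0, "dz": -0.03, "rx": 0, "ry": 0, "rz": 0, "gripper": 0.5}
    - {"dx": 0, "dy": 0, "dz": 0, "rx": 0, "ry": 0, "rz": 0, "gripper": 0.5}

```text
time: 31.5
tcp_pos: [429.1, 81.3, 116.8]
tool_rot: [-0.015, 1.0, -0.0, 0.002]
force: [-0.0, -1.0, -1.6]
opening: 42.5
```

```bash
python3 go.py 409.5 343 85 181
```

```text
t 31.5 tcp [429.1  81.3 116.8] yaw -178.3 open 42.5 tilt [-4.3e-03 -1.0e-04 -1.0e+00] q [ 0.65  0.45 -1.16  2.2   0.58  0.84  0.73]
before [0.012  0.2622 0.0318] after [0.0151 0.262  0.0318] rz 0.012
```

q3 is close to its limit at this yaw, so I'll turn back before going to the nut.

servo_tool:
  plan:
    - {"dx": 0, "dy": 0, "dz": 0, "rx": 0, "ry": 0, "rz": 0.143, "gripper": 0.5}
    - {"dx": 0, "dy": 0, "dz": 0, "rx": 0, "ry": 0, "rz": 0.143, "gripper": 0.5}
    - {"dx": 0, "dy": 0, "dz": 0, "rx": 0, "ry": 0, "rz": 0.143, "gripper": 0.5}
    - {"dx": 0, "dy": 0, "dz": 0, "rx": 0, "ry": 0, "rz": 0.143, "gripper": 0.5}
    - {"dx": 0, "dy": 0, "dz": 0, "rx": 0, "ry": 0, "rz": 0.143, "gripper": 0.5}
    - {"dx": 0, "dy": 0, "dz": 0, "rx": 0, "ry": 0, "rz": 0.143, "gripper": 0.5}
    - {"dx": 0, "dy": 0, "dz": 0, "rx": 0, "ry": 0, "rz": 0.143, "gripper": 0.5}
    - {"dx": 0, "dy": 0, "dz": 0, "rx": 0, "ry": 0, "rz": 0.143, "gripper": 0.5}
    - {"dx": 0, "dy": 0, "dz": 0, "rx": 0, "ry": 0, "rz": 0.143, "gripper": 0.5}
    - {"dx": 0, "dy": 0, "dz": 0, "rx": 0, "ry": 0, "rz": 0.143, "gripper": 0.5}
    - {"dx": 0, "dy": 0, "dz": 0, "rx": 0, "ry": 0, "rz": 0.143, "gripper": 0.5}
    - {"dx": 0.0436, "dy": -0.002, "dz": 0.005, "rx": 0, "ry": 0, "rz": 0, "gripper": 0.5}
    - {"dx": 0.0436, "dy": -0.002, "dz": 0.005, "rx": 0, "ry": 0, "rz": 0, "gripper": 0.5}
    - {"dx": 0.0436, "dy": -0.002, "dz": 0.005, "rx": 0, "ry": 0, "rz": 0, "gripper": 0.5}
    - {"dx": 0.0436, "dy": -0.002, "dz": 0.005, "rx": 0, "ry": 0, "rz": 0, "gripper": 0.5}
    - {"dx": 0.0436, "dy": -0.002, "dz": 0.005, "rx": 0, "ry": 0, "rz": 0, "gripper": 0.5}
    - {"dx": 0.0436, "dy": -0.002, "dz": 0.005, "rx": 0, "ry": 0, "rz": 0, "gripper": 0.5}
    - {"dx": 0, "dy": 0, "dz": 0.01, "rx": 0, "ry": 0, "rz": 0, "gripper": 0.5}
    - {"dx": 0, "dy": 0, "dz": 0, "rx": 0, "ry": 0, "rz": 0, "gripper": 0.5}

```text
time: 33.4
tcp_pos: [406.9, 342.3, 72.4]
tool_rot: [0.696, 0.718, -0.001, -0.0]
force: [-0.2, -0.2, -1.0]
opening: 42.9
```

```bash
python3 go.py 409.5 343 20 91.6; python3 -c "
from h import *
s=optics.camera('side');t=optics.camera('top')
f=lambda c,p,h,k:cv2.resize(c['frame'][p[1]-h:p[1]+h,p[0]-h:p[0]+h,::-1],None,fx=k,fy=k,interpolation=cv2.INTER_CUBIC)
q=[proj(c,[428,81,13]).astype(int) for c in(s,t)]
cv2.imwrite('pics/k.png',np.hstack([f(s,q[0],25,7),f(t,q[1],25,7)]));print(q)"
```

```text
t 33.4 tcp [406.9 342.3  72.4] yaw 91.74 open 42.9 tilt [-0.0012 -0.0022 -1.    ] q [-0.22  0.54 -0.74  2.03  0.52  0.77 -1.25]
before [0.0007 0.0027 0.0524] after [0.0006 0.0026 0.0524] rz 0.002
[array([319, 227]), array([309, 213])]
```

View pics/k.png

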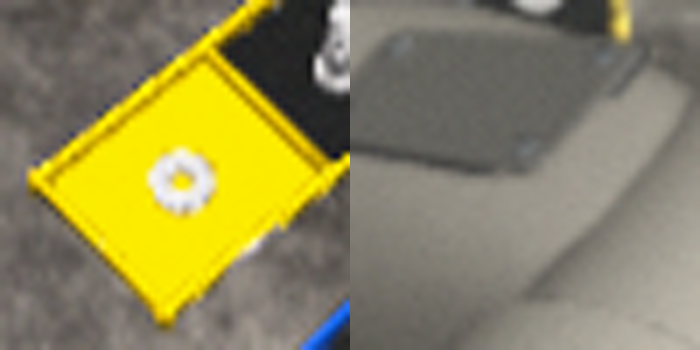

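The washer stack is flat in the middle of the bare half. Now the nut: pinch along x first, then turn 90° and grip.

servo_tool:
  plan:
    - {"dx": 0.0007, "dy": 0.0027, "dz": 0.025, "rx": 0, "ry": 0, "rz": 0, "gripper": 0.5}
    - {"dx": 0, "dy": 0, "dz": 0.016, "rx": 0, "ry": 0, "rz": 0, "gripper": 0.5}
    - {"dx": 0, "dy": 0, "dz": 0.008, "rx": 0, "ry": 0, "rz": 0, "gripper": 0.5}
    - {"dx": 0, "dy": 0, "dz": 0.002, "rx": 0, "ry": 0, "rz": 0, "gripper": 0.5}
    - {"dx": 0, "dy": 0, "dz": 0, "rx": 0, "ry": 0, "rz": 0, "gripper": 0.5}
    - {"dx": 0, "dy": 0, "dz": 0, "rx": 0, "ry": 0, "rz": 0, "gripper": 0.1}
    - {"dx": 0, "dy": 0, "dz": 0, "rx": 0, "ry": 0, "rz": 0, "gripper": 0.1}
    - {"dx": 0, "dy": 0, "dz": 0, "rx": 0, "ry": 0, "rz": 0, "gripper": 0.1}
    - {"dx": 0, "dy": 0, "dz": 0, "rx": 0, "ry": 0, "rz": 0, "gripper": 0.1}
    - {"dx": 0, "dy": 0, "dz": 0, "rx": 0, "ry": 0, "rz": 0, "gripper": 0.1}
    - {"dx": 0, "dy": 0, "dz": 0, "rx": 0, "ry": 0, "rz": 0, "gripper": 0.1}
  force: 20

```text
time: 34.6
tcp_pos: [411.2, 343.0, 23.7]
tool_rot: [0.697, 0.717, 0.001, 0.0]
force: [-1.6, -1.3, 5.4]
opening: 24.3
```

```bash
python3 go.py 409.5 343 20 181
```

```text
t 34.6 tcp [411.2 343.   23.7] yaw 91.6 open 24.3 tilt [ 5.e-04  1.e-03 -1.e+00] q [-0.27  0.61 -0.68  2.04  0.6   0.69 -1.31]
before [ 0.     -0.0017  0.0037] after [0.0017 0.     0.0037] rz -1.56
```

The opening of 24.3 means the nut is held askew on its corners. I'll try turning the jaws about 20°.

servo_tool:
  plan:
    - {"dx": 0, "dy": 0, "dz": 0, "rx": 0, "ry": 0, "rz": 0, "gripper": 0.5}
    - {"dx": 0, "dy": 0, "dz": 0.001, "rx": 0, "ry": 0, "rz": 0, "gripper": 0.5}
    - {"dx": 0, "dy": 0, "dz": 0, "rx": 0, "ry": 0, "rz": -0.14, "gripper": 0.5}
    - {"dx": 0, "dy": 0, "dz": 0, "rx": 0, "ry": 0, "rz": -0.14, "gripper": 0.5}
    - {"dx": 0, "dy": 0, "dz": 0, "rx": 0, "ry": 0, "rz": -0.07, "gripper": 0.5}
    - {"dx": 0, "dy": 0, "dz": 0, "rx": 0, "ry": 0, "rz": 0, "gripper": 0.1}
    - {"dx": 0, "dy": 0, "dz": 0, "rx": 0, "ry": 0, "rz": 0, "gripper": 0.1}
    - {"dx": 0, "dy": 0, "dz": 0, "rx": 0, "ry": 0, "rz": 0, "gripper": 0.1}
    - {"dx": 0, "dy": 0, "dz": 0, "rx": 0, "ry": 0, "rz": 0, "gripper": 0.1}
    - {"dx": 0, "dy": 0, "dz": 0, "rx": 0, "ry": 0, "rz": 0, "gripper": 0.1}
    - {"dx": 0, "dy": 0, "dz": 0, "rx": 0, "ry": 0, "rz": 0, "gripper": 0.1}
  force: 30

```text
time: 35.7
tcp_pos: [411.0, 342.8, 22.1]
tool_rot: [0.562, 0.827, 0.0, 0.0]
force: [-1.5, -2.7, 5.2]
opening: 24.7
```

servo_tool:
  plan:
    - {"dx": 0, "dy": 0, "dz": 0, "rx": 0, "ry": 0, "rz": 0, "gripper": 0.5}
    - {"dx": 0, "dy": 0, "dz": 0, "rx": 0, "ry": 0, "rz": 0, "gripper": 0.5}
    - {"dx": 0, "dy": 0, "dz": 0, "rx": 0, "ry": 0, "rz": 0.09, "gripper": 0.5}
    - {"dx": 0, "dy": 0, "dz": 0, "rx": 0, "ry": 0, "rz": 0.08, "gripper": 0.5}
    - {"dx": 0, "dy": 0, "dz": 0, "rx": 0, "ry": 0, "rz": 0, "gripper": 0.1}
    - {"dx": 0, "dy": 0, "dz": 0, "rx": 0, "ry": 0, "rz": 0, "gripper": 0.1}
    - {"dx": 0, "dy": 0, "dz": 0, "rx": 0, "ry": 0, "rz": 0, "gripper": 0.1}
    - {"dx": 0, "dy": 0, "dz": 0, "rx": 0, "ry": 0, "rz": 0, "gripper": 0.1}
    - {"dx": 0, "dy": 0, "dz": 0, "rx": 0, "ry": 0, "rz": 0, "gripper": 0.1}
    - {"dx": 0, "dy": 0, "dz": 0, "rx": 0, "ry": 0, "rz": 0, "gripper": 0.1}
  force: 30

```text
time: 36.7
tcp_pos: [411.0, 342.9, 22.3]
tool_rot: [0.629, 0.777, 0.0, 0.0]
force: [-0.7, -0.9, 7.4]
opening: 24.8
```

```bash
python3 go.py 410.5 343 22 101.6; python3 -c "
from h import *
s=optics.camera('side');t=optics.camera('top')
f=lambda c,p,h,k:cv2.resize(c['frame'][p[1]-h:p[1]+h,p[0]-h:p[0]+h,::-1],None,fx=k,fy=k,interpolation=cv2.INTER_CUBIC)
q=[proj(c,[410,343,13]).astype(int) for c in(s,t)]
cv2.imwrite('pics/l.png',np.hstack([f(s,q[0],20,10),f(t,q[1],20,10)]));print(q)"
```

```text
t 36.7 tcp [411.  342.9  22.3] yaw 102.06 open 24.8 tilt [ 1.e-04  3.e-04 -1.e+00] q [-0.24  0.63 -0.72  2.04  0.64  0.7  -1.16]
before [ 0.0002 -0.0005  0.0003] after [ 0.0002 -0.0005  0.0003] rz 0.008
[array([268, 180]), array([232, 219])]
```

View pics/l.png

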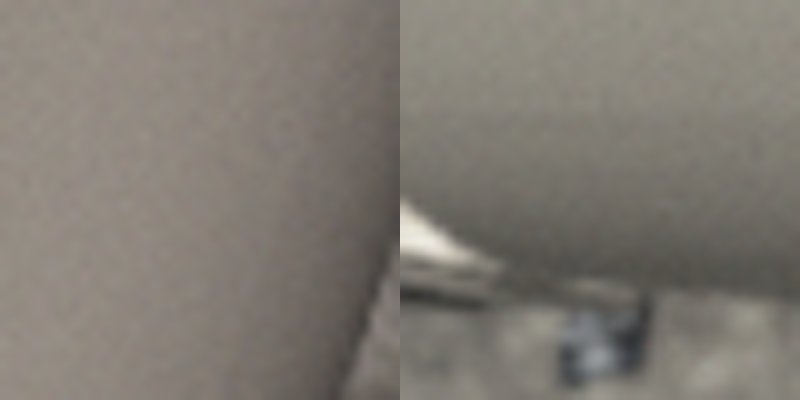

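The arm hides the nut in both views. I'll wait longer and see whether the fingers are still closing.

servo_tool:
  plan:
    - {"dx": 0, "dy": 0, "dz": 0, "rx": 0, "ry": 0, "rz": 0, "gripper": 0.1}
    - {"dx": 0, "dy": 0, "dz": 0, "rx": 0, "ry": 0, "rz": 0, "gripper": 0.1}
    - {"dx": 0, "dy": 0, "dz": 0, "rx": 0, "ry": 0, "rz": 0, "gripper": 0.1}
    - {"dx": 0, "dy": 0, "dz": 0, "rx": 0, "ry": 0, "rz": 0, "gripper": 0.1}
  force: 45

```text
time: 37.2
tcp_pos: [411.0, 342.9, 22.3]
tool_rot: [0.629, 0.777, 0.0, 0.0]
force: [-1.7, -1.2, 9.5]
opening: 23.6
```

servo_tool:
  plan:
    - {"dx": 0, "dy": 0, "dz": 0, "rx": 0, "ry": 0, "rz": 0, "gripper": 0.5}
    - {"dx": 0, "dy": 0, "dz": 0, "rx": 0, "ry": 0, "rz": 0, "gripper": 0.5}
    - {"dx": 0, "dy": 0, "dz": 0, "rx": 0, "ry": 0, "rz": -0.14, "gripper": 0.5}
    - {"dx": 0, "dy": 0, "dz": 0, "rx": 0, "ry": 0, "rz": -0.14, "gripper": 0.5}
    - {"dx": 0, "dy": 0, "dz": 0, "rx": 0, "ry": 0, "rz": -0.14, "gripper": 0.5}
    - {"dx": 0, "dy": 0, "dz": 0, "rx": 0, "ry": 0, "rz": -0.14, "gripper": 0.5}
    - {"dx": 0, "dy": 0, "dz": 0, "rx": 0, "ry": 0, "rz": 0, "gripper": 0.1}
    - {"dx": 0, "dy": 0, "dz": 0, "rx": 0, "ry": 0, "rz": 0, "gripper": 0.1}
    - {"dx": 0, "dy": 0, "dz": 0, "rx": 0, "ry": 0, "rz": 0, "gripper": 0.1}
    - {"dx": 0, "dy": 0, "dz": 0, "rx": 0, "ry": 0, "rz": 0, "gripper": 0.1}
    - {"dx": 0, "dy": 0, "dz": 0, "rx": 0, "ry": 0, "rz": 0, "gripper": 0.1}
    - {"dx": 0, "dy": 0, "dz": 0, "rx": 0, "ry": 0, "rz": 0, "gripper": 0.1}
    - {"dx": 0, "dy": 0, "dz": 0, "rx": 0, "ry": 0, "rz": 0, "gripper": 0.1}
    - {"dx": 0, "dy": 0, "dz": 0, "rx": 0, "ry": 0, "rz": 0, "gripper": 0.1}
  force: 30

```text
time: 38.6
tcp_pos: [411.0, 342.8, 22.0]
tool_rot: [0.391, 0.92, 0.0, 0.0]
force: [-0.4, -1.3, 1.9]
opening: 21.4
```

servo_tool:
  plan:
    - {"dx": 0, "dy": 0, "dz": 0, "rx": 0, "ry": 0, "rz": 0, "gripper": 0.1}
    - {"dx": 0, "dy": 0, "dz": 0, "rx": 0, "ry": 0, "rz": 0, "gripper": 0.1}
    - {"dx": 0, "dy": 0, "dz": 0, "rx": 0, "ry": 0, "rz": 0, "gripper": 0.1}
  force: 60

```text
time: 38.9
tcp_pos: [411.0, 342.8, 22.2]
tool_rot: [0.391, 0.92, 0.0, 0.0]
force: [-0.3, -2.8, 6.1]
opening: 19.3
```

servo_tool:
  plan:
    - {"dx": 0, "dy": 0, "dz": 0, "rx": 0, "ry": 0, "rz": 0, "gripper": 0.5}
    - {"dx": 0, "dy": 0, "dz": 0, "rx": 0, "ry": 0, "rz": 0, "gripper": 0.5}
    - {"dx": 0, "dy": 0, "dz": 0, "rx": 0, "ry": 0, "rz": -0.14, "gripper": 0.5}
    - {"dx": 0, "dy": 0, "dz": 0, "rx": 0, "ry": 0, "rz": -0.11, "gripper": 0.5}
    - {"dx": 0, "dy": 0, "dz": 0, "rx": 0, "ry": 0, "rz": 0, "gripper": 0.1}
    - {"dx": 0, "dy": 0, "dz": 0, "rx": 0, "ry": 0, "rz": 0, "gripper": 0.1}
    - {"dx": 0, "dy": 0, "dz": 0, "rx": 0, "ry": 0, "rz": 0, "gripper": 0.1}
    - {"dx": 0, "dy": 0, "dz": 0, "rx": 0, "ry": 0, "rz": 0, "gripper": 0.1}
    - {"dx": 0, "dy": 0, "dz": 0, "rx": 0, "ry": 0, "rz": 0, "gripper": 0.1}
    - {"dx": 0, "dy": 0, "dz": 0, "rx": 0, "ry": 0, "rz": 0, "gripper": 0.1}
    - {"dx": 0, "dy": 0, "dz": 0, "rx": 0, "ry": 0, "rz": 0, "gripper": 0.1}
  force: 30

```text
time: 40.0
tcp_pos: [410.9, 342.8, 22.0]
tool_rot: [0.273, 0.962, 0.0, 0.0]
force: [-0.3, 1.5, 0.4]
opening: 17.7
```

```bash
python3 go.py 410.5 343 22 101.6
```

```text
t 40.0 tcp [410.9 342.8  22. ] yaw 148.31 open 17.7 tilt [-0.e+00  1.e-04 -1.e+00] q [-0.12  0.7  -0.89  2.04  0.78  0.79 -0.47]
before [ 0.0005 -0.     -0.    ] after [ 0.0003 -0.0004 -0.    ] rz 0.815
```

The opening is now 17.7 mm, so the nut is held squarely across its 19 mm flats. Lifting it.

servo_tool:
  plan:
    - {"dx": 0, "dy": 0, "dz": -0.01, "rx": 0, "ry": 0, "rz": 0, "gripper": 0.1}
    - {"dx": 0, "dy": 0, "dz": -0.02, "rx": 0, "ry": 0, "rz": 0, "gripper": 0.1}
    - {"dx": 0, "dy": 0, "dz": -0.025, "rx": 0, "ry": 0, "rz": 0.14, "gripper": 0.1}
    - {"dx": 0, "dy": 0, "dz": -0.02, "rx": 0, "ry": 0, "rz": 0.14, "gripper": 0.1}
    - {"dx": 0, "dy": 0, "dz": 0, "rx": 0, "ry": 0, "rz": 0.14, "gripper": 0.1}
    - {"dx": 0, "dy": 0, "dz": 0, "rx": 0, "ry": 0, "rz": 0.14, "gripper": 0.1}
    - {"dx": 0, "dy": 0, "dz": 0, "rx": 0, "ry": 0, "rz": 0.14, "gripper": 0.1}
    - {"dx": 0, "dy": 0, "dz": 0, "rx": 0, "ry": 0, "rz": 0.14, "gripper": 0.1}
    - {"dx": 0, "dy": 0, "dz": 0, "rx": 0, "ry": 0, "rz": 0.14, "gripper": 0.1}
    - {"dx": 0, "dy": 0, "dz": 0, "rx": 0, "ry": 0, "rz": 0, "gripper": 0.1}
  force: 40

```text
time: 41.0
tcp_pos: [410.9, 343.0, 97.8]
tool_rot: [0.694, 0.72, 0.0, 0.0]
force: [-0.2, -0.1, -1.0]
opening: 17.3
```

```bash
python3 go.py 427.7 80.9 95 91.6
```

```text
t 41.0 tcp [410.9 343.   97.8] yaw 92.04 open 17.3 tilt [ 3.e-04  8.e-04 -1.e+00] q [-0.19  0.51 -0.78  2.01  0.49  0.82 -1.21]
before [-0.2626  0.0074  0.0027] after [-0.2625  0.0095  0.0028] rz 0.008
```

servo_tool:
  plan:
    - {"dx": -0.0438, "dy": 0.0012, "dz": 0, "rx": 0, "ry": 0, "rz": 0, "gripper": 0.1}
    - {"dx": -0.0438, "dy": 0.0012, "dz": 0, "rx": 0, "ry": 0, "rz": 0, "gripper": 0.1}
    - {"dx": -0.0438, "dy": 0.0012, "dz": 0, "rx": 0, "ry": 0, "rz": 0, "gripper": 0.1}
    - {"dx": -0.0438, "dy": 0.0012, "dz": 0, "rx": 0, "ry": 0, "rz": 0, "gripper": 0.1}
    - {"dx": -0.0438, "dy": 0.0012, "dz": 0, "rx": 0, "ry": 0, "rz": 0, "gripper": 0.1}
    - {"dx": -0.0436, "dy": 0.0012, "dz": 0, "rx": 0, "ry": 0, "rz": 0, "gripper": 0.1}
    - {"dx": 0, "dy": 0, "dz": 0.04, "rx": 0, "ry": 0, "rz": 0, "gripper": 0.1}
    - {"dx": 0, "dy": 0, "dz": 0.01, "rx": 0, "ry": 0, "rz": 0, "gripper": 0.1}
    - {"dx": 0, "dy": 0, "dz": 0, "rx": 0, "ry": 0, "rz": 0, "gripper": 0.1}
    - {"dx": 0, "dy": 0, "dz": 0, "rx": 0, "ry": 0, "rz": 0, "gripper": 0.1}
    - {"dx": 0, "dy": 0, "dz": 0, "rx": 0, "ry": 0, "rz": 0, "gripper": 0.1}

```text
time: 42.1
tcp_pos: [428.5, 82.3, 48.0]
tool_rot: [0.692, 0.722, 0.001, 0.0]
force: [-0.4, 1.2, -0.8]
opening: 17.4
```

```bash
python3 go.py 427.7 80.9 35 91.6; python3 -c "
from h import *
s=optics.camera('side')
p=proj(s,[428,81,20]).astype(int);h=22
cv2.imwrite('pics/m.png',cv2.resize(s['frame'][p[1]-h:p[1]+h,p[0]-h:p[0]+h,::-1],None,fx=11,fy=11,interpolation=cv2.INTER_CUBIC))"
```

```text
t 42.1 tcp [428.5  82.3  48. ] yaw 92.38 open 17.4 tilt [ 5.0e-04  1.3e-03 -1.0e+00] q [ 0.28  0.45 -0.72  2.25  0.52  0.61 -0.79]
before [-0.0013 -0.0009  0.013 ] after [-0.0013 -0.0008  0.013 ] rz 0.014
```

View pics/m.png

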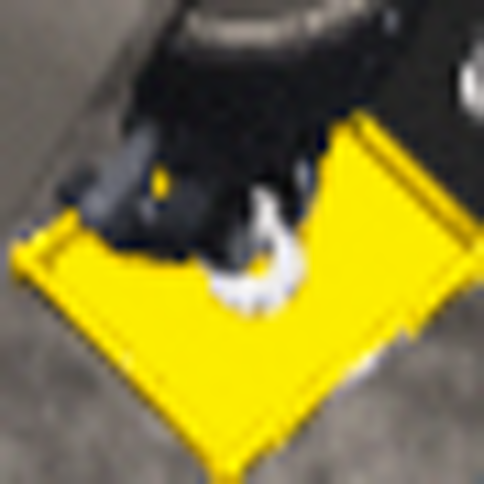

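The nut is held right above the stack. A small correction, then lower until contact.

servo_tool:
  plan:
    - {"dx": -0.0013, "dy": -0.0009, "dz": 0.004, "rx": 0, "ry": 0, "rz": 0, "gripper": 0.1}
    - {"dx": 0, "dy": 0, "dz": 0.005, "rx": 0, "ry": 0, "rz": 0, "gripper": 0.1}
    - {"dx": 0, "dy": 0, "dz": 0.003, "rx": 0, "ry": 0, "rz": 0, "gripper": 0.1}
    - {"dx": 0, "dy": 0, "dz": 0, "rx": 0, "ry": 0, "rz": 0, "gripper": 0.1}
    - {"dx": 0, "dy": 0, "dz": 0, "rx": 0, "ry": 0, "rz": 0, "gripper": 0.1}
    - {"dx": 0, "dy": 0, "dz": 0, "rx": 0, "ry": 0, "rz": 0, "gripper": 0.1}

```text
time: 42.75
tcp_pos: [427.0, 79.3, 35.0]
tool_rot: [0.693, 0.721, -0.0, 0.0]
force: [-4.3, -1.9, 12.7]
opening: 17.3
```

```bash
python3 go.py 427.7 80.9 35 91.6; python3 -c "
from plant import r
print(r.sense()['force'])"
```

```text
t 42.8 tcp [427.   79.3  35. ] yaw 92.19 open 17.3 tilt [-5.e-04 -3.e-04 -1.e+00] q [ 0.26  0.47 -0.69  2.26  0.55  0.58 -0.81]
before [ 0.0016  0.0007 -0.    ] after [ 0.0016  0.0007 -0.    ] rz 0.01
[-4.27794266 -1.94454413 12.70851178]
```

It's touching with 12 N and sits about 1.6 mm off in y. Lift slightly, shift, set down softer.

servo_tool:
  plan:
    - {"dx": 0, "dy": 0, "dz": -0.004, "rx": 0, "ry": 0, "rz": 0, "gripper": 0.1}
    - {"dx": 0.0008, "dy": 0.0003, "dz": 0, "rx": 0, "ry": 0, "rz": 0, "gripper": 0.1}
    - {"dx": 0, "dy": 0, "dz": 0, "rx": 0, "ry": 0, "rz": 0, "gripper": 0.1}
    - {"dx": 0, "dy": 0, "dz": 0, "rx": 0, "ry": 0, "rz": 0, "gripper": 0.1}

```text
time: 43.15
tcp_pos: [427.5, 80.1, 38.8]
tool_rot: [0.694, 0.72, 0.0, -0.0]
force: [1.0, -0.1, 0.2]
opening: 17.5
```

```bash
python3 go.py 427.7 80.9 35.5 92.2; python3 -c "
from plant import r
print(r.sense()['force'])"
```

```text
t 43.1 tcp [427.5  80.1  38.8] yaw 92.17 open 17.5 tilt [ 1.e-04 -1.e-04 -1.e+00] q [ 0.27  0.46 -0.7   2.26  0.54  0.59 -0.81]
before [0.0008 0.0002 0.0033] after [0.0008 0.0002 0.0033] rz -0.0
[ 1.01007356 -0.14766671  0.20571617]
```

servo_tool:
  plan:
    - {"dx": 0.0008, "dy": 0.0002, "dz": 0.0015, "rx": 0, "ry": 0, "rz": 0, "gripper": 0.1}
    - {"dx": 0, "dy": 0, "dz": 0.0015, "rx": 0, "ry": 0, "rz": 0, "gripper": 0.1}
    - {"dx": 0, "dy": 0, "dz": 0, "rx": 0, "ry": 0, "rz": 0, "gripper": 0.1}
    - {"dx": 0, "dy": 0, "dz": 0, "rx": 0, "ry": 0, "rz": 0, "gripper": 0.1}

```text
time: 43.55
tcp_pos: [427.6, 80.9, 35.9]
tool_rot: [0.694, 0.72, -0.0, -0.0]
force: [-0.8, 0.1, -0.4]
opening: 17.3
```

```bash
python3 go.py 427.7 80.9 35.5 92.2; python3 -c "
from plant import r
print(r.sense()['force'])"
```

```text
t 43.5 tcp [427.6  80.9  35.9] yaw 92.18 open 17.3 tilt [ 1.e-04 -2.e-04 -1.e+00] q [ 0.26  0.47 -0.7   2.26  0.55  0.59 -0.81]
before [-0.      0.0001  0.0004] after [-0.      0.0001  0.0004] rz -0.0
[-0.76247336  0.11682164 -0.40999741]
```

Nearly touching and well centred, so I'll go 0.7 mm lower, open slowly, lift and move clear of both trays.

servo_tool:
  plan:
    - {"dx": 0, "dy": 0, "dz": 0.0007, "rx": 0, "ry": 0, "rz": 0, "gripper": 0.1}
    - {"dx": 0, "dy": 0, "dz": 0, "rx": 0, "ry": 0, "rz": 0, "gripper": 0.25}
    - {"dx": 0, "dy": 0, "dz": 0, "rx": 0, "ry": 0, "rz": 0, "gripper": 0.35}
    - {"dx": 0, "dy": 0, "dz": 0, "rx": 0, "ry": 0, "rz": 0, "gripper": 0.45}
    - {"dx": 0, "dy": 0, "dz": 0, "rx": 0, "ry": 0, "rz": 0, "gripper": 0.45}
    - {"dx": 0, "dy": 0, "dz": -0.02, "rx": 0, "ry": 0, "rz": 0, "gripper": 0.45}
    - {"dx": 0, "dy": 0, "dz": -0.04, "rx": 0, "ry": 0, "rz": 0, "gripper": 0.45}
    - {"dx": 0, "dy": 0, "dz": -0.05, "rx": 0, "ry": 0, "rz": 0, "gripper": 0.45}
    - {"dx": 0.045, "dy": 0, "dz": -0.02, "rx": 0, "ry": 0, "rz": 0, "gripper": 0.45}
    - {"dx": 0.045, "dy": 0, "dz": 0, "rx": 0, "ry": 0, "rz": 0, "gripper": 0.45}
    - {"dx": 0.045, "dy": 0, "dz": 0, "rx": 0, "ry": 0, "rz": 0, "gripper": 0.45}
    - {"dx": 0.045, "dy": 0, "dz": 0, "rx": 0, "ry": 0, "rz": 0, "gripper": 0.45}
    - {"dx": 0.045, "dy": 0, "dz": 0, "rx": 0, "ry": 0, "rz": 0, "gripper": 0.45}
    - {"dx": 0.045, "dy": 0, "dz": 0, "rx": 0, "ry": 0, "rz": 0, "gripper": 0.45}
    - {"dx": 0, "dy": 0, "dz": 0, "rx": 0, "ry": 0, "rz": 0, "gripper": 0.45}
    - {"dx": 0, "dy": 0, "dz": 0, "rx": 0, "ry": 0, "rz": 0, "gripper": 0.45}

```text
time: 45.15
tcp_pos: [416.6, 351.7, 164.9]
tool_rot: [0.693, 0.721, -0.0, -0.0]
force: [0.0, -0.9, -0.8]
opening: 38.6
```

```bash
python3 go.py 427.7 80.9 35.5 92.2; python3 -c "
from h import *
s=optics.camera('side')
a=cv2.resize(s['frame'][165:285,290:400,::-1],None,fx=5,fy=5,interpolation=cv2.INTER_CUBIC)
cv2.imwrite('pics/n.png',a)
for X in([427.7,80.9,13],[427.7,80.9,23],[525,77,5],[424.5,-70.5,5],[532,-58.5,3]): print(X,((proj(s,X)-[290,165]+.5)*5).round())"
```

```text
t 45.1 tcp [416.6 351.7 164.9] yaw 92.31 open 38.6 tilt [ 1.e-04 -9.e-04 -1.e+00] q [-0.11  0.45 -0.88  1.94  0.42  0.95 -1.15]
before [-0.2711  0.0003  0.1294] after [-0.271   0.0007  0.1294] rz 0.002
[427.7, 80.9, 13] [149. 313.]
[427.7, 80.9, 23] [149. 306.]
[525, 77, 5] [260. 240.]
[424.5, -70.5, 5] [297. 482.]
[532, -58.5, 3] [403. 371.]
```

View pics/n.png

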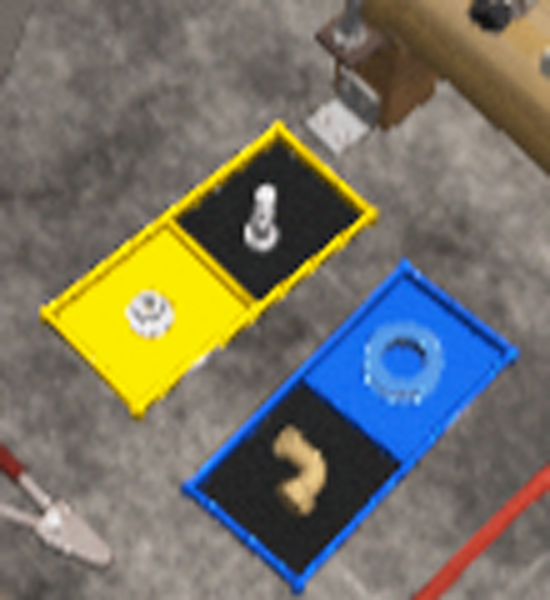

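Everything is in place: bolt upright at (260,220), nut on the washers at (150,310), tape at (403,362), elbow at (300,470). One last close-up of the nut and a check on the brass parts.

```bash
python3 -c "
from h import *
s=optics.camera('side');t=optics.camera('top')
f=lambda c,p,h:cv2.resize(c['frame'][p[1]-h:p[1]+h,p[0]-h:p[0]+h,::-1],(390,390),interpolation=cv2.INTER_CUBIC)
p=proj(s,[427.7,80.9,15]).astype(int); q=proj(t,[417,320,10]).astype(int)
cv2.imwrite('pics/o.png',np.hstack([f(s,p,11),f(t,q,50)]))
for n,X in(('bb',[456,427,9]),('bn',[378,216,10])): print(n,((proj(t,X)-q+50.5)*3.9).round()+[390,0])"
```

```text
bb [465. 157.]
bn [707. 242.]
```

View pics/o.png

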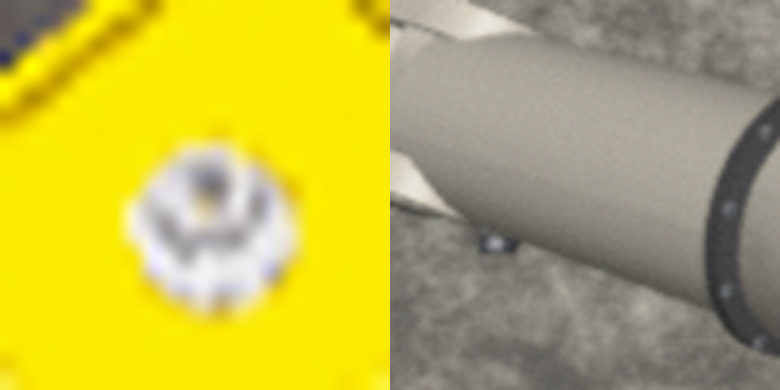

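The nut sits flat and central on the stack. The arm hides the brass parts in this view, but it never came near them. Handing in.

```bash
python3 -c "
from plant import ticket; print(ticket.job_done())"
```

```text
the job is handed in; nothing more can be done
None
```

Both kits are made up in the order asked and the job is handed in at about 45 s of the 144 s allowed.

- **Blue tray:** the elbow lies flat on the black mat and the tape flat in the bare half.
- **Yellow tray:** the steel bolt stands upright on its head on the mat. The washer stack is flat in the bare half with the steel nut on top.

**Last checks:** the final side view showed all five parts in place, with the gripper empty and clear of both trays. In the close-up the nut looks centred to about 1–2 mm, which is the limit of the image.

**What went wrong or could not be checked:**
- **Tape:** the first grasp was too high and the fingers pressed on top of the tape at about 33 N. A look showed it had not moved, and the second, lower grasp held.
- **Nut:** it lay askew, so it took several pinches to square it up. It first touched the stack at about 13 N, about 1.6 mm off-centre, and I corrected that before releasing it.
- **Brass bolt and nut:** the arm hid them in the last pictures. They were last seen in place at 14 s (bolt) and 28 s (nut), and I made no move close to them after that.

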